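# Set out the tea tins by height and clip in the price sign

### The arm

A 6-joint arm with a two-finger parallel gripper is mounted at the origin on the work surface. World frame = base frame: x ahead of the robot, y to its left, z up, the work surface at z = 0. Lengths are in mm, angles in degrees, forces in N, time in s.
With the tool pointing down it reaches from about 350 to 850 mm from the base axis. Payload 8.1 kg.
Tool frame: the origin (TCP) lies midway between the tips of the shut fingers; the grasp point (between the pads) lies 19 mm behind it (hold_point_z is the distance from the TCP to the grasp point, in mm); z points along the fingers, y is the direction in which the jaws open and shut (so a half turn about z gives the same grasp; the last joint's range is limited). The gripper opens to 85 mm and grips with 20 to 120 N. Pads are 22 mm wide; open, the fingers measure 114 mm over their backs; the gripper's body (76 mm by 85 mm) begins 54 mm behind the grasp point. The pads swing forward as they close: fully open they stand 13 mm farther back than shut.
Start: joints at [-68.205, 7.471, 85.268, -0, 87.261, -4.893], TCP at [269.502, -536.072, 209.592] pointing down, gripper open.
Joint ranges: [-169.43, 169.43], [-51.17, 129.36], [1.28, 143.12], [-76.62, 256.62], [0, 156.53], [-152.29, 152.29]. Speed limits (degrees/s): [136.94, 136.94, 159.86, 180, 180, 180].

### API

Orientations are given as [roll, pitch, yaw] about the fixed x, y, z axes, in that order (R = Rz(yaw) Ry(pitch) Rx(roll)).
In Python, from bench import sense, snapshot, camera_params, hand_in, hold_point_z gives the robot as it stands.
- The arm moves only by the tool servo_tool, never from a script. Its argument "motion" is a list of rows, each a list of 7 numbers: the finger opening in mm, from 0 to 85.4, then the shift along the tool's x, y, z in mm, then the turn, a rotation vector about the tool's x, y, z in rad. A call has 1 to 10 rows; each row shifts and turns the pose as measured when the row begins, along the tool's axes as they then stand; what a row does not reach is not made up. A row lasts 1/10 s, in which the tool goes at most 50 mm and 8.59 degrees, less where a joint would pass 70% of its speed; a pose out of reach is approached as far as the arm can. A call with a gripper value outside its range is refused whole. The fingers move at their own pace and stop on an object; "force" is the grip in N (left out, the last holds). Time passes only in rows, so rows that do not move let the fingers close. It gives the time, the measured TCP pose, the force and the opening at its end, in the units of the state.
- sense(): the state, without advancing time (a new reading comes with each control period).
- snapshot(name): name is "side" or "top" or "wrist"; returns the picture (420x560x3 uint8, blue, green, red); there is no depth.
- camera_params(name): a dict with "fx", "fy", "cx", "cy" (pixels), "R" (3x3) and "t" (3): a world point X has camera coordinates R X + t; the wrist camera has in their place "tool_from_camera" (4x4, takes a point from camera to tool coordinates, whose origin is the TCP and whose axes are the flange's). Camera axes: x right, y down, z forward; pixel columns grow to the right and rows downward; lengths in mm; the calibration is good to about 2 mm. A picture is of the moment at which its call begins: read the wrist's pose just before it. camera_params takes no time and is no camera call.
- hand_in(): hands the job in, once; it reports no verdict.
The state is a dict: "time": time; "joint_pos": joint angles; "qd": joint speeds; "joint_efforts": joint torques, N m; "tool_pos": TCP position; "tcp_rot": TCP orientation; "ft_force": force on the tool from outside, world axes, zero at the start; "wrist_torque": the same for the moment, N m; "finger_gap": finger opening in mm.
Only numpy, scipy, OpenCV 4.12 (cv2) and the standard library are available. Lean on these libraries where they do the work, as an engineer would, in place of code of your own. Each camera call takes 0.05 s, during which the arm holds its last target. There are 200 camera calls.

### The job

Set out the counter display: stand the four tea tins in the row of trays, one upright in the middle of each tray, stepping down in height from the tallest beside the sign clip to the shortest beside the plant, and set them down rather than dropping them. Press the price sign, tongue down, fully home into the middle of the sprung clip so that it stands straight and in line with the clip, and leave everything standing by itself.

Things in the scene. Friction and masses are not known exactly. Their poses are not given: they have to be found in the camera images.
- tin_small: Closed cylindrical tea tin of bare tinplate with a slip lid, 42 mm across and 60 mm tall, standing upright and loose on the counter. Origin: centre of its underside, z up along its axis. Grip it anywhere on its side; 60 to 110 g.
- tin_medium: Closed cylindrical tea tin of bare tinplate with a slip lid, 48 mm across and 85 mm tall, standing upright and loose on the counter. Origin: centre of its underside, z up along its axis. Grip it anywhere on its side; 90 to 165 g.
- tin_large: Closed cylindrical tea tin of bare tinplate with a slip lid, 54 mm across and 110 mm tall, standing upright and loose on the counter. Origin: centre of its underside, z up along its axis. Grip it anywhere on its side; 125 to 230 g.
- tin_tallest: Closed cylindrical tea tin of bare tinplate with a slip lid, 60 mm across and 135 mm tall, standing upright and loose on the counter. Origin: centre of its underside, z up along its axis. Grip it anywhere on its side; 170 to 315 g.
- tray_a: White plastic tray fixed on the 18 mm high wooden plank, 92 mm (x) by 86 mm (y) outside, walls 3 mm thick, 14 mm high overall. Origin: centre of its underside, z up; its inner floor, where a tin stands, is 3 mm above it. The four trays stand side by side along y, 90 mm apart; this is the one at the +y end of the row.
- tray_b: White plastic tray fixed on the 18 mm high wooden plank, 92 mm (x) by 86 mm (y) outside, walls 3 mm thick, 14 mm high overall. Origin: centre of its underside, z up; its inner floor, where a tin stands, is 3 mm above it. The four trays stand side by side along y, 90 mm apart; this is the one at the second place from the +y end.
- tray_c: White plastic tray fixed on the 18 mm high wooden plank, 92 mm (x) by 86 mm (y) outside, walls 3 mm thick, 14 mm high overall. Origin: centre of its underside, z up; its inner floor, where a tin stands, is 3 mm above it. The four trays stand side by side along y, 90 mm apart; this is the one at the second place from the -y end.
- tray_d: White plastic tray fixed on the 18 mm high wooden plank, 92 mm (x) by 86 mm (y) outside, walls 3 mm thick, 14 mm high overall. Origin: centre of its underside, z up; its inner floor, where a tin stands, is 3 mm above it. The four trays stand side by side along y, 90 mm apart; this is the one at the -y end of the row.
- sign: Price sign, 60 g, grey frame round a blank yellow card, 70 wide (y), 10 thick (x), 96 mm tall; below it a thin tongue 4 thick, 50 wide, 24 mm long, edge rounded; front and back alike. Origin: middle of the tongue's lower edge, z up, frame top at 120 mm. Starts loose and upright in a dark wooden rack 60 x 90 x 32 mm, tongue in its slot: lift it up 30 mm. Grip across its thickness near the top.
- clip: Sprung sign clip at one end of the tray row (a plant is at the other), 100 mm from the nearest tray's centre: black base 52 x 66 mm with two aluminium jaws 56 mm wide, nip along y; they part along x. Origin: centre of underside, z up. Heights above it: flared mouth (13 mm wide) 26 mm, nip 16 mm, floor 6 mm, where the fully home tongue's edge stands. Pushing it in takes 5 to 10 N.

How it is judged:
By the outcome, as a careful person would: the job done as asked, in the order asked, and still so for the second after the job is handed in, with the robot touching nothing.
It also fails if it takes over 125 s, if anything falls off the work surface, if the arm or the gripper's body presses on something with over 40 N, if the wrist force passes 120 N, or if a joint passes its speed limit or range.

## Working session

There is one attempt and no reset: what is moved stays moved. The work goes in short steps, Python scripts to look and compute and a tool call to move; the robot and the scene stay as the last step left them, time stands still between calls to the robot, and variables do not carry over. Pictures are saved under pics/ and viewed, about 12 in all and at most 16, crops included, and the job is handed in when it is done.

Besides the shell and the picture viewer there is one more tool, called after ">>>" as name(argument=value, ...) on one line, values as JSON. servo_tool: Moves the arm, as the interface text tells. Its arguments: {"type":"object","properties":{"motion":{"type":"array"},"force":{"type":"number"}},"required":["motion"]}

```bash
ls; mkdir -p pics
python3 - <<'E'
from bench import *
import cv2,numpy as np
print(sense()); print(hold_point_z)
for n in("side","top","wrist"):
    cv2.imwrite(f"pics/{n}0.png",snapshot(n)); print(n,camera_params(n))
E
```

```text
pics
{'time': 0.0, 'joint_pos': array([-6.82063026e+01,  7.51670095e+00,  8.53314287e+01, -1.22564222e-03,
        8.72624682e+01, -4.89363187e+00]), 'qd': array([-0.0113876 ,  0.01876691, -0.06630271,  0.04596405,  0.0178133 ,
        0.06859124]), 'joint_efforts': array([ 1.79193521e-03, -5.69400501e+01, -5.00547266e+01, -2.20277752e-04,
        1.50280137e-02, -1.72975746e-05]), 'tool_pos': array([ 269.25032514, -535.50427018,  208.50728565]), 'tcp_rot': array([-1.79889701e+02, -8.21500935e-03,  2.66873810e+01]), 'ft_force': array([ 1.24043235, -0.08881177, -0.49495709]), 'wrist_torque': array([ 0.01919861, -0.03222966,  0.02147312]), 'finger_gap': 84.96721346944365}
18.700000000000003
side {'fx': 395.16544850305263, 'fy': 395.16544850305263, 'cx': 276.88607837097413, 'cy': 208.4584257480333, 'R': array([[-9.84788981e-01, -1.73754282e-01,  3.35138852e-04],
       [-1.05026461e-01,  5.93720805e-01, -7.97787596e-01],
       [ 1.38420032e-01, -7.85687632e-01, -6.02938504e-01]]), 't': array([465.24067412,  88.00135269, 868.56906592])}
top {'fx': 505.623470648812, 'fy': 505.623470648812, 'cx': 284.45285272277783, 'cy': 204.824742473366, 'R': array([[-0.01761178, -0.99889216, -0.04363799],
       [-0.98849353,  0.0239532 , -0.14935455],
       [ 0.15023436,  0.04050547, -0.9878203 ]]), 't': array([ 35.06074044, 481.2411301 , 896.77188379])}
wrist {'fx': 307.9949735842661, 'fy': 307.9949735842661, 'cx': 279.51483726668005, 'cy': 207.39477071642435, 'tool_from_camera': array([[-9.59815258e-05, -9.63988029e-01, -2.65945614e-01,
         6.82477085e+01],
       [ 9.99999651e-01,  1.28184822e-04, -8.25545204e-04,
        -9.61196378e-02],
       [ 8.29905886e-04, -2.65945601e-01,  9.63987681e-01,
        -1.63928754e+02],
       [ 0.00000000e+00,  0.00000000e+00,  0.00000000e+00,
         1.00000000e+00]])}
```

View pics/top0.png

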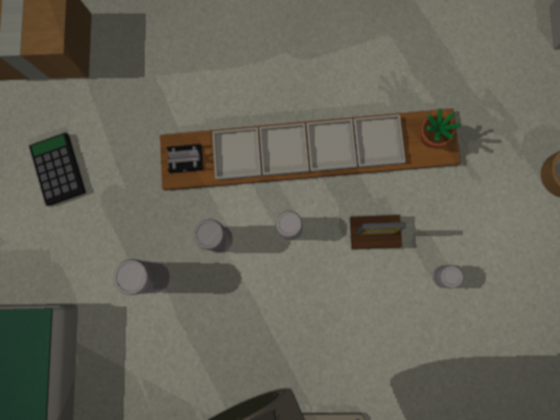

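View pics/side0.png

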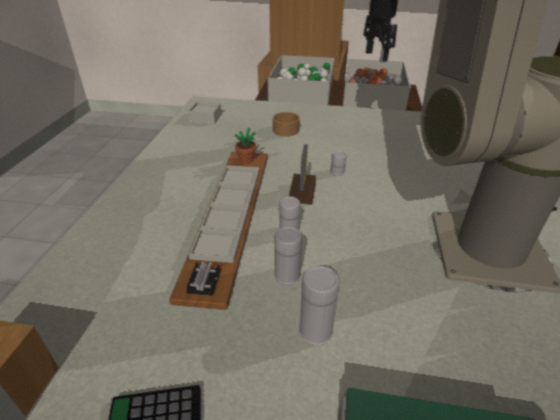

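The top view shows the clip at about (185,158), which is the +y end, and the plant at (438,128). Trays a to d run from (237,153) to (380,140). The tins, by descending size, are at (133,277), (211,235), (289,224) and (451,276), and the sign rack is at (376,231). The side view agrees with this. I'll enlarge both views to measure.

Run:
```python
import cv2,numpy as np
def crop(n,x0,y0,x1,y1,s,st):
    im=cv2.imread(f"pics/{n}0.png")[y0:y1,x0:x1]
    im=cv2.convertScaleAbs(cv2.resize(im,None,fx=s,fy=s,interpolation=cv2.INTER_CUBIC),alpha=1.6)
    for x in range(-(-x0//st)*st,x1,st):
        cv2.line(im,(int((x-x0)*s),0),(int((x-x0)*s),8),(0,0,255),1); cv2.putText(im,str(x),(int((x-x0)*s),18),0,.35,(0,0,255),1)
    for y in range(-(-y0//st)*st,y1,st):
        cv2.line(im,(0,int((y-y0)*s)),(8,int((y-y0)*s)),(0,0,255),1); cv2.putText(im,str(y),(9,int((y-y0)*s)+4),0,.35,(0,0,255),1)
    cv2.imwrite(f"pics/{n}z.png",im)
crop("top",110,100,480,310,2.15,10)
crop("side",170,125,355,350,2.6,10)
```

```text
(no output)
```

View pics/topz.png

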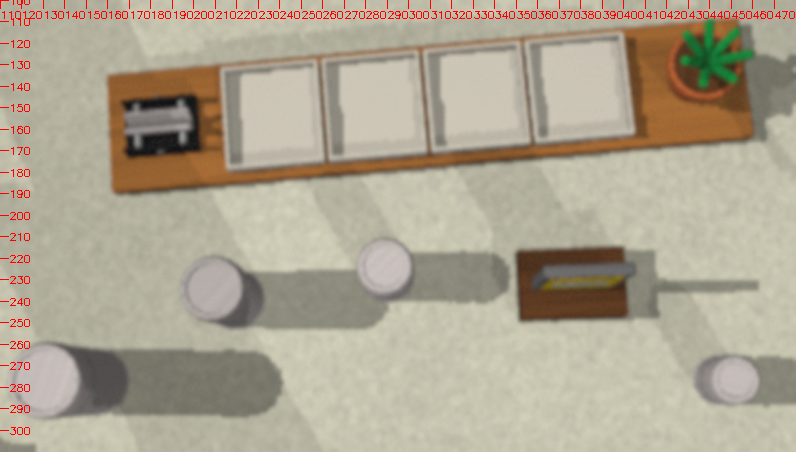

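View pics/sidez.png

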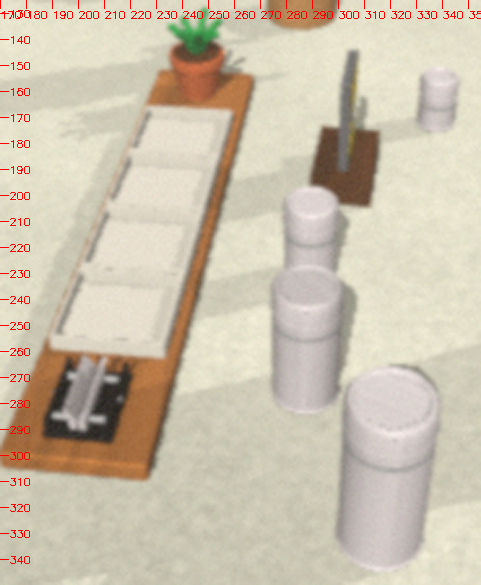

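Measured in the crops: lid centres, tray-row outer corners, clip and rack. Triangulating them now.

```bash
cat > h.py <<'E'
from bench import *
import numpy as np,cv2
def ray(n,p,T=None):
    c=camera_params(n); d=np.array([(p[0]-c['cx'])/c['fx'],(p[1]-c['cy'])/c['fy'],1])
    if n!='wrist': return -c['R'].T@c['t'], c['R'].T@d
    M=T@c['tool_from_camera']; return M[:3,3],M[:3,:3]@d
def plane(r,z): o,d=r; return o+d*(z-o[2])/d[2]
def tri(rs):
    A=0;b=0
    for o,d in rs:
        d=d/np.linalg.norm(d);P=np.eye(3)-np.outer(d,d);A=A+P;b=b+P@o
    X=np.linalg.solve(A,b); return X,[round(np.linalg.norm(np.cross(d/np.linalg.norm(d),X-o)),1) for o,d in rs]
def toolT(s=None):
    from scipy.spatial.transform import Rotation as R
    s=s or sense(); T=np.eye(4); T[:3,:3]=R.from_euler('xyz',s['tcp_rot'],degrees=True).as_matrix(); T[:3,3]=s['tool_pos']; return T
E
python3 - <<'E'
from h import *
np.set_printoptions(precision=1,suppress=True)
t=lambda u,v:(110+u/2.15,100+v/2.15); s=lambda u,v:(170+u/2.6,125+v/2.6)
for n,a,b,z in [("tallest",(48,381),(391,400),135),("large",(213,287),(307,290),110),("medium",(385,267),(311,204),85),("small",(735,380),(438,77),60),
 ("aBL",(228,170),(165,356),32),("aTL",(220,68),(52,345),32),("dTR",(624,33),(140,107),32),("dBR",(635,135),(232,110),32),
 ("clipjaws",(159,121),(88,389),44),("rackBL",(520,320),(368,206),32),("rackTR",(625,247),(322,127),32),("rackBR",(628,313),(378,131),32),
 ("signtop L",(545,268),(352,50),120)]:
    r=ray('top',t(*a)),ray('side',s(*b)); print(n,*tri(r),'top@z',plane(r[0],z)[:2],'side@z',plane(r[1],z)[:2])
E
```

```text
tallest [353.8 274.5 128.5] [np.float64(0.5), np.float64(0.5)] top@z [353.2 272.2] side@z [354.1 280.6]
large [424.8 152.5 101.5] [np.float64(0.7), np.float64(0.7)] top@z [424.7 150.9] side@z [422.8 162.1]
medium [441.2  15.8  77.8] [np.float64(0.0), np.float64(0.0)] top@z [440.3  15.6] side@z [439.9  25.5]
small [ 345.7 -266.8   53. ] [np.float64(0.7), np.float64(0.7)] top@z [ 344.9 -264.8] side@z [ 346.4 -254.2]
aBL [536.5 155.5  18.4] [np.float64(1.1), np.float64(1.1)] top@z [534.8 153.2] side@z [530.8 168.7]
aTL [628.2 162.1  21.6] [np.float64(2.3), np.float64(2.3)] top@z [627.4 160.6] side@z [620.6 172.4]
dTR [ 654.2 -198.    23.5] [np.float64(3.2), np.float64(3.2)] top@z [ 648.1 -196.6] side@z [ 653.1 -185.4]
dBR [ 557.2 -201.9   28.5] [np.float64(0.2), np.float64(0.2)] top@z [ 556.2 -201.2] side@z [ 556.1 -196.4]
clipjaws [578.6 213.9  34.2] [np.float64(1.3), np.float64(1.3)] top@z [577.5 211.8] side@z [573.2 222.8]
rackBL [400.6 -99.4  -2.9] [np.float64(0.1), np.float64(0.1)] top@z [398.6 -96.3] side@z [397.4 -51.9]
rackTR [ 459.4 -188.7   26.3] [np.float64(0.1), np.float64(0.1)] top@z [ 458.8 -187.6] side@z [ 458.2 -179.6]
rackBR [ 402.1 -187.9   28.3] [np.float64(0.8), np.float64(0.8)] top@z [ 402.6 -187.2] side@z [ 400.9 -182. ]
signtop L [ 426.1 -104.2  162.7] [np.float64(2.0), np.float64(2.0)] top@z [ 432.8 -109. ] side@z [ 431.7 -184.6]
```

The spans check out: row 356 mm, width 93 mm, clip 98–100 mm from tray a, row turned about 3.4°. I'll turn the tool so its y axis runs across the row (yaw 93.4), and then refine with the wrist camera.

>>> servo_tool(motion=[[85, 0, 0, 0, 0, 0, -0.1455], [85, 0, 0, 0, 0, 0, -0.1455], [85, 0, 0, 0, 0, 0, -0.1455], [85, 0, 0, 0, 0, 0, -0.1455], [85, 0, 0, 0, 0, 0, -0.1455], [85, 0, 0, 0, 0, 0, -0.1455], [85, 0, 0, 0, 0, 0, -0.1455], [85, 0, 0, 0, 0, 0, -0.1455]], force=40)

```text
time: 0.95
tool_pos: [268.5, -533.6, 204.9]
tcp_rot: [-179.9, -0.4, 95.3]
ft_force: [0.1, -0.7, 0.0]
finger_gap: 85.0
```

>>> servo_tool(motion=[[85, 43.5, 16.8, -1, 0, 0, 0.006], [85, 43.5, 16.8, -1, 0, 0, 0.006], [85, 43.5, 16.8, -1, 0, 0, 0.006], [85, 43.5, 16.8, -1, 0, 0, 0.006], [85, 43.5, 16.8, -1, 0, 0, 0.006], [85, 43.5, 16.8, -1, 0, 0, 0.006], [85, 0, 0, 0, 0, 0, 0]])

```text
time: 1.65
tool_pos: [347.4, -255.0, 207.9]
tcp_rot: [-179.7, -0.9, 93.4]
ft_force: [0.3, -1.2, -0.0]
finger_gap: 84.7
```

```bash
cat > w.py <<'E'
import sys
from h import *
n=sys.argv[1]; s=sense(); im=snapshot('wrist'); cv2.imwrite(f'pics/{n}.png',im); np.save(f'pics/{n}.npy',toolT(s))
print(s['tool_pos'].round(1),s['tcp_rot'].round(1),s['time'])
E
python3 w.py w1
```

```text
[ 347.4 -255.   207.9] [-179.7   -0.9   93.4] 1.65
```

View pics/w1.png

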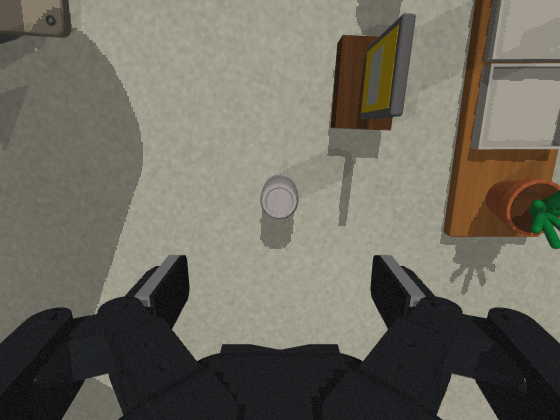

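The wrist view shows the small tin's lid at about (280,203), with the rack and sign at upper right. Locating it, and adding a helper that gives the remaining shift and turn to a target.

```bash
cat >> h.py <<'E'
def go(xyz,yaw=93.4):
    from scipy.spatial.transform import Rotation as R
    T=toolT(); G=R.from_euler('xyz',[180,0,yaw],degrees=True)
    print('at',T[:3,3].round(1),'shift',(T[:3,:3].T@(np.array(xyz)-T[:3,3])).round(1),'turn',(R.from_matrix(T[:3,:3]).inv()*G).as_rotvec().round(4))
def lids(n,box,thr=None):  # light blobs in wrist pic
    im=cv2.cvtColor(cv2.imread(f'pics/{n}.png'),cv2.COLOR_BGR2GRAY); return im
E
python3 - <<'E'
from h import *
np.set_printoptions(precision=1,suppress=True)
T=np.load('pics/w1.npy')
r=ray('wrist',(280,203),T); print(plane(r,60))
t=lambda u,v:(110+u/2.15,100+v/2.15)
print(tri([r,ray('top',t(735,380))]))
go((345,-265,110))
E
```

```text
[ 348.5 -265.9   60. ]
(array([ 346.8, -267.8,   50.5]), [np.float64(1.8), np.float64(1.8)])
at [ 346.9 -257.1  207.9] shift [-9.2 -1.8 97.8] turn [-0. -0. -0.]
```

>>> servo_tool(motion=[[85, -4, -0.5, 40, 0, 0, 0], [85, -4, -0.5, 40, 0, 0, 0], [85, 0, 0, 40, 0, 0, 0], [85, 0, 0, 13, 0, 0, 0], [85, 0, 0, 0, 0, 0, 0], [85, 0, 0, 0, 0, 0, 0]])

```text
time: 2.3
tool_pos: [344.7, -269.0, 71.8]
tcp_rot: [-179.7, -0.5, 93.3]
ft_force: [-0.1, -0.3, 0.4]
finger_gap: 84.9
```

```bash
python3 w.py w2; python3 -c "
from h import *
im=cv2.cvtColor(cv2.imread('pics/w2.png'),6)
c=cv2.HoughCircles(im,cv2.HOUGH_GRADIENT,1,100,param1=80,param2=20,minRadius=15,maxRadius=80);print(c)
go((346.5,-265.5,16))"
```

```text
[ 344.7 -269.    71.8] [-179.7   -0.5   93.3] 2.3
[[[283.5 224.5  32.7]
  [157.5 287.5  31.8]]]
at [ 344.9 -269.2   72.1] shift [ 3.1  2.1 56.1] turn [-0.0042 -0.0085 -0.0017]
```

View pics/w2.png

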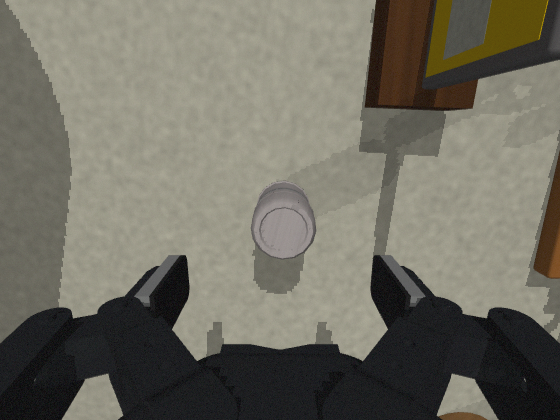

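The lid is at about (284,228), with an outer diameter of about 63 px.

```bash
python3 -c "
from h import *
T=np.load('pics/w2.npy')
X=plane(ray('wrist',(284,228),T),60);print(X, 'height from size: cam dist',42*308/63)
print(np.linalg.inv(T)@np.r_[X,1])
print(tri([ray('wrist',(284,228),T),ray('wrist',(280,203),np.load('pics/w1.npy'))]))
go((X[0],X[1],16))"
```

```text
[ 347.69541104 -262.21873681   60.        ] height from size: cam dist 205.33333333333334
[ 6.53053509  3.48649121 11.81115613  1.        ]
(array([ 348.88423097, -275.3627729 ,   20.98040396]), [np.float64(0.0), np.float64(0.0)])
at [ 344.9 -269.2   72.1] shift [ 6.3  3.5 56.1] turn [-0.0042 -0.0085 -0.0017]
```

>>> servo_tool(motion=[[85, 2.5, 1.5, 27, 0, 0, 0], [85, 2.5, 1.5, 27, 0, 0, 0], [85, 0, 0, 0, 0, 0, 0], [38, 0, 0, 0, 0, 0, 0], [38, 0, 0, 0, 0, 0, 0], [38, 0, 0, 0, 0, 0, 0], [38, 0, 0, 0, 0, 0, 0], [38, 0, 0, 0, 0, 0, 0]], force=40)

```text
time: 3.15
tool_pos: [354.0, -272.5, 29.6]
tcp_rot: [179.5, 0.4, 93.2]
ft_force: [0.6, 0.1, -1.0]
finger_gap: 40.2
```

```bash
python3 w.py w3; python3 -c "
from h import *
s=sense();print(s['tool_pos'],s['finger_gap'],s['ft_force'])"
```

```text
[ 354.  -272.5   29.6] [179.5   0.4  93.2] 3.15
[ 354.09289085 -272.49530796   29.5973784 ] 40.18371862161496 [ 1.17906427 -0.05421377 -0.16439725]
```

View pics/w3.png

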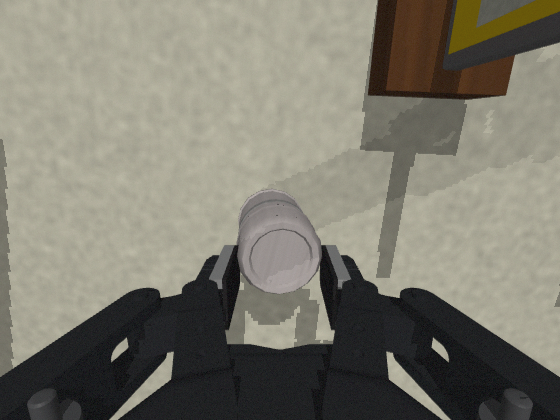

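```bash
python3 -c "
from h import *
T=toolT();print(T.round(3))
for z in (0,60):
  print(plane(ray('wrist',(284,228),np.load('pics/w2.npy')),z))
s=sense();print(s)"
```

```text
[[-5.60000e-02  9.98000e-01  9.00000e-03  3.54093e+02]
 [ 9.98000e-01  5.60000e-02 -6.00000e-03 -2.72495e+02]
 [-6.00000e-03  9.00000e-03 -1.00000e+00  2.95970e+01]
 [ 0.00000e+00  0.00000e+00  0.00000e+00  1.00000e+00]]
[ 349.47584047 -282.43188202    0.        ]
[ 347.68874191 -262.21136085   60.        ]
{'time': 3.2, 'joint_pos': array([-44.25838184,  -7.53826911, 119.94983774,   0.12219058,
        66.98358658, -47.52237958]), 'qd': array([-0.01830903,  0.24929099,  0.39711718,  0.06348385, -0.19521428,
        0.11546881]), 'joint_efforts': array([ 1.25105990e-02, -3.75334418e+01, -4.41536558e+01,  1.49249792e-02,
        2.77237804e-02, -4.21826371e-04]), 'tool_pos': array([ 354.09289085, -272.49530796,   29.5973784 ]), 'tcp_rot': array([179.50825648,   0.36977444,  93.21522864]), 'ft_force': array([ 1.17906427, -0.05421377, -0.16439725]), 'wrist_torque': array([-0.02705047, -0.01578279,  0.00098859]), 'finger_gap': 40.18371862161496}
```

The tin is between the pads, with the lid at (280,258), but the base looks shifted slightly left. I'll lift a little and look again.

>>> servo_tool(motion=[[38, 0, 0, 0, 0, 0, 0], [38, 0, 0, -25, 0, 0, 0], [38, 0, 0, -25, 0, 0, 0], [38, 0, 0, -25, 0, 0, 0], [38, 0, 0, -20, 0, 0, 0], [38, 0, 0, 0, 0, 0, 0], [38, 0, 0, 0, 0, 0, 0]])

```text
time: 3.9
tool_pos: [351.8, -270.3, 125.9]
tcp_rot: [179.7, 0.2, 93.2]
ft_force: [0.6, 0.4, -0.7]
finger_gap: 40.0
```

```bash
python3 w.py w4; python3 -c "
from h import *
cv2.imwrite('pics/side4.png',cv2.resize(snapshot('side')[60:220,240:440],None,fx=3,fy=3))
a=cv2.imread('pics/w4.png');b=cv2.imread('pics/side4.png');b=cv2.resize(b,(525,420));cv2.imwrite('pics/c4.png',cv2.resize(np.hstack([a[:,140:420],b]),(800,417)))
T=np.load('pics/w3.npy'); X=plane(ray('wrist',(280,258),T),60);print(X,np.linalg.inv(T)@np.r_[X,1])
s=sense();print(s['tool_pos'],s['tcp_rot'],s['finger_gap'],s['ft_force'])"
```

```text
[ 351.8 -270.3  125.9] [179.7   0.2  93.2] 3.9
[ 354.43339296 -265.89995872   60.        ] [  6.33249354   1.0209325  -30.43943208   1.        ]
[ 351.54897179 -270.13649429  125.39529525] [1.79707508e+02 1.41762922e-01 9.32267828e+01] 39.91096134250633 [-0.52783552  0.62465462 -0.34334738]
```

View pics/c4.png

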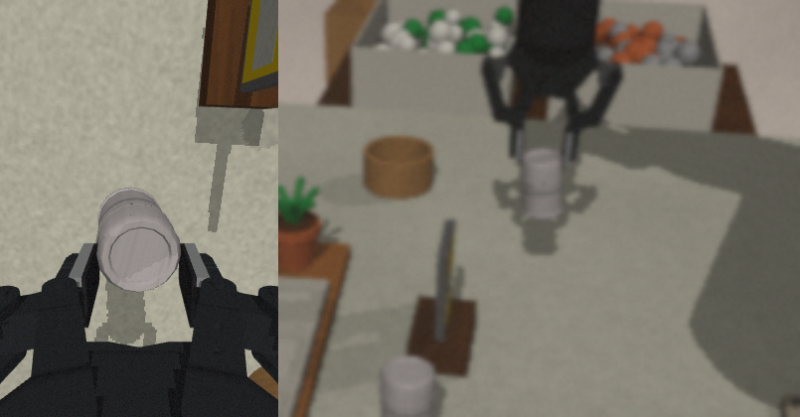

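```bash
cat >> h.py <<'E'
def proj(P): # tool coords -> wrist px
    c=camera_params('wrist');M=np.linalg.inv(c['tool_from_camera']);Q=(M[:3,:3]@np.atleast_2d(P).T).T+M[:3,3]
    return np.c_[c['fx']*Q[:,0]/Q[:,2]+c['cx'],c['fy']*Q[:,1]/Q[:,2]+c['cy']]
def ring(x,y,z,r,n=90):
    a=np.linspace(0,2*np.pi,n);return np.c_[x+r*np.cos(a),y+r*np.sin(a),0*a+z]
E
python3 - <<'E'
from h import *
im=cv2.convertScaleAbs(cv2.imread('pics/w4.png'),alpha=1.5)
k=3;x0,y0=200,170
im=cv2.resize(im[y0:320,x0:360],None,fx=k,fy=k)
for z,col in((-30.4,(0,0,255)),(29.6,(0,255,0))):
    p=(proj(ring(6.3,1,z,21))-[x0,y0])*k; cv2.polylines(im,[p.astype(np.int32)],True,col,1)
cv2.imwrite('pics/o4.png',im)
E
```

```text
(no output)
```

View pics/o4.png

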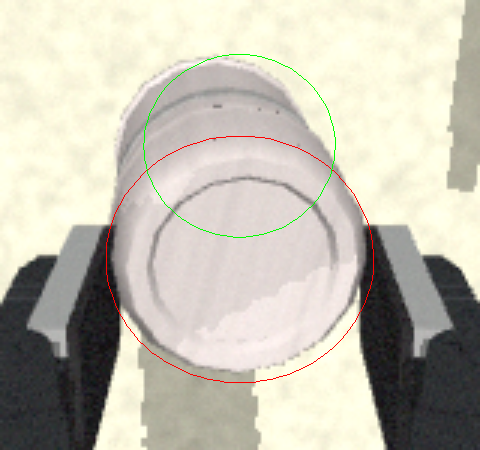

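The tin is held with its base about 5 mm off in tool -y, a lean of about 5°. It will rock flat when it touches down. Carrying it over tray d, lifting first.

>>> servo_tool(motion=[[38, 0, 0, -35, 0, 0, 0], [38, 0, 0, -35, 0, 0, 0], [38, 15.5, 43, -1, 0, 0, 0], [38, 15.5, 43, -1, 0, 0, 0], [38, 15.5, 43, -1, 0, 0, 0], [38, 15.5, 43, -1, 0, 0, 0], [38, 15.5, 43, -1, 0, 0, 0], [38, 15.5, 43, -1, 0, 0, 0], [38, 0, 0, 0, 0, 0, 0], [38, 0, 0, 0, 0, 0, 0]])

```text
time: 5.0
tool_pos: [606.6, -155.8, 183.6]
tcp_rot: [-179.0, -0.6, 92.9]
ft_force: [0.1, -1.0, -0.6]
finger_gap: 40.5
```

```bash
python3 w.py w5;python3 -c "
from h import *
go((604.6,-162,60))"
```

```text
[ 606.6 -155.8  183.6] [-179.    -0.6   92.9] 5.0
at [ 606.1 -155.7  183.3] shift [ -7.6   0.3 123.2] turn [-0.0171 -0.0112 -0.0085]
```

View pics/w5.png

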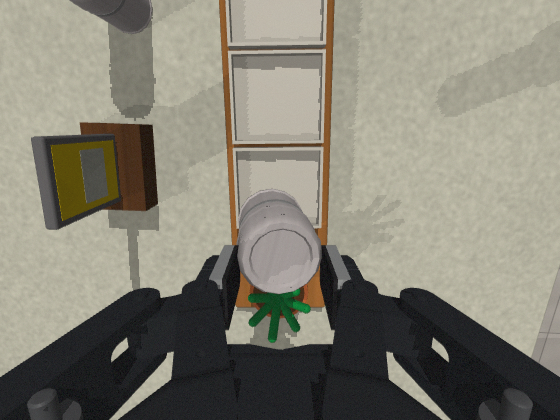

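The wrist view shows tray c at rows 50–144 and the c/d boundary at row 146, columns 232–325. Checking the boundary mid against the top-view estimate of (597,-111).

```bash
python3 -c "
from h import *
T=np.load('pics/w5.npy')
for p in ((279,146),(279,49)): print(plane(ray('wrist',p,T),32).round(1))
"
```

```text
[ 601.9 -109.3   32. ]
[597.4 -20.3  32. ]
```

>>> servo_tool(motion=[[38, -2, 0, 25, -0.006, -0.004, -0.003], [38, -2, 0, 25, -0.006, -0.004, -0.003], [38, -2, 0, 25, -0.006, -0.004, -0.003], [38, 0, 0, 5, 0, 0, 0], [38, 0, 0, 0, 0, 0, 0]])

```text
time: 5.55
tool_pos: [600.8, -164.9, 101.6]
tcp_rot: [179.9, 0.1, 93.2]
ft_force: [0.0, -0.4, 0.4]
finger_gap: 40.2
```

```bash
python3 -c "
from h import *
go((604.6,-162,51))
print(sense()['tcp_rot'])"
```

```text
at [ 600.8 -164.9  101.6] shift [ 2.8  3.9 50.6] turn [ 0.0013  0.0021 -0.0043]
[1.79925587e+02 1.22608968e-01 9.31525097e+01]
```

```bash
python3 w.py w6
cat >> h.py <<'E'
def trayedges(n,rows):
    im=cv2.imread(f'pics/{n}.png');T=np.load(f'pics/{n}.npy');hsv=cv2.cvtColor(im,40)
    w=((hsv[...,1]>110)&(hsv[...,0]>4)&(hsv[...,0]<22)).astype(np.uint8)
    for r in rows:
        c=np.flatnonzero(np.diff(w[r].astype(int)));print(r,[(int(k),'+' if w[r,k+1] else '-',plane(ray('wrist',(k+.5,r),T),32).round(1)[:2].tolist()) for k in c if k<450])
E
python3 -c "
from h import *
trayedges('w6',(20,60,100,130,160))
trayedges('w5',(60,100,130))"
```

```text
[ 600.8 -164.9  101.6] [1.799e+02 1.000e-01 9.320e+01] 5.55
20 [(205, '+', [544.6, -33.6]), (212, '-', [549.3, -33.3]), (349, '+', [641.3, -28.3]), (356, '-', [646.0, -28.0])]
60 [(207, '+', [545.7, -58.2]), (215, '-', [551.3, -57.9]), (347, '+', [642.8, -52.9]), (354, '-', [647.6, -52.6])]
100 [(210, '+', [547.7, -84.4]), (217, '-', [552.7, -84.2]), (345, '+', [644.3, -79.1]), (352, '-', [649.3, -78.8])]
130 [(57, '+', [435.3, -111.5]), (94, '-', [462.5, -110.0]), (95, '+', [463.2, -110.0]), (99, '-', [466.1, -109.8]), (100, '+', [466.9, -109.8]), (101, '-', [467.6, -109.7]), (102, '+', [468.3, -109.7]), (108, '-', [472.7, -109.5]), (110, '+', [474.2, -109.4]), (114, '-', [477.1, -109.2]), (212, '+', [549.0, -105.3]), (219, '-', [554.2, -105.0]), (344, '+', [645.9, -99.9]), (350, '-', [650.3, -99.7])]
160 [(62, '+', [436.1, -133.4]), (105, '-', [468.4, -131.7]), (108, '+', [470.7, -131.5]), (109, '-', [471.4, -131.5]), (111, '+', [472.9, -131.4]), (117, '-', [477.5, -131.2]), (214, '+', [550.5, -127.2]), (220, '-', [555.0, -126.9]), (342, '+', [646.9, -121.9]), (349, '-', [652.1, -121.6])]
60 [(221, '+', [543.5, -32.4]), (227, '-', [549.2, -32.1]), (325, '+', [641.5, -27.6]), (331, '-', [647.2, -27.4])]
100 [(224, '+', [546.6, -68.1]), (229, '-', [551.4, -67.8]), (324, '+', [643.8, -63.2]), (330, '-', [649.6, -62.9])]
130 [(80, '+', [401.5, -104.0]), (145, '-', [467.3, -100.6]), (148, '+', [470.4, -100.4]), (151, '-', [473.4, -100.3]), (225, '+', [547.7, -96.4]), (231, '-', [553.7, -96.1]), (323, '+', [645.3, -91.4]), (329, '-', [651.2, -91.1])]
```

Wrist edges give a tray width of 92 mm (correct) and a consistent centre line, with tray d at about (602.5,-155.5). That is 3 mm from the top-view value.

>>> servo_tool(motion=[[38, 3, 6, 20, 0, 0, 0], [38, 0.5, 0.5, 20, 0, 0, 0], [38, 0, 0, 3, 0, 0, 0], [38, 0, 0, 0, 0, 0, 0]])

```text
time: 6.0
tool_pos: [611.1, -163.8, 66.5]
tcp_rot: [179.4, 0.4, 93.0]
ft_force: [0.1, 0.2, -0.1]
finger_gap: 39.8
```

```bash
python3 -c "
from h import *
go((607.4,-161.5,51))
s=sense();print(s['tcp_rot'],s['ft_force'])"
```

```text
at [ 611.1 -163.8   66.5] shift [ 2.6 -3.8 15.5] turn [ 0.0111  0.0063 -0.0064]
[179.36548067   0.36169118  93.03284936] [ 0.14662087  0.17441677 -0.10895564]
```

>>> servo_tool(motion=[[38, 1, -2, 4, 0.004, 0.002, -0.002], [38, 1, -1, 4, 0.004, 0.002, -0.002], [38, 0, 0, 3, 0, 0, 0], [38, 0, 0, 0, 0, 0, 0]])

```text
time: 6.4
tool_pos: [610.2, -163.0, 59.6]
tcp_rot: [179.5, 0.2, 93.3]
ft_force: [-0.4, 0.8, -1.4]
finger_gap: 40.0
```

```bash
python3 -c "
from h import *
go((607.4,-161.5,51))
s=sense();print(s['tcp_rot'],s['ft_force'])"
```

```text
at [ 610.2 -163.    59.6] shift [ 1.7 -2.8  8.5] turn [ 0.0079  0.0043 -0.0023]
[179.54528864   0.24778387  93.26869595] [-0.3712575   0.78714325 -1.39090564]
```

>>> servo_tool(motion=[[38, 1, -3, 4, 0.004, 0.002, 0], [38, 1, -2, 3, 0.004, 0.002, 0], [38, 0, 0, 3, 0, 0, 0], [38, 0, 0, 0, 0, 0, 0]])

```text
time: 6.8
tool_pos: [605.1, -161.2, 49.2]
tcp_rot: [180.0, 0.0, 93.3]
ft_force: [0.6, 0.1, -1.1]
finger_gap: 39.9
```

```bash
python3 -c "
from h import *
go((607.4,-161.5,51))
s=sense();print(s['tcp_rot'],s['ft_force'])"
```

```text
at [ 605.1 -161.2   49.2] shift [-0.4  2.3 -1.8] turn [ 0.0001  0.0003 -0.0023]
[1.79995531e+02 1.46380582e-02 9.32682731e+01] [ 0.57519281  0.14017878 -1.11361539]
```

>>> servo_tool(motion=[[38, 0, 2, 1, 0, 0, 0], [38, 0, 0, 1.5, 0, 0, 0], [38, 0, 0, 1, 0, 0, 0]])

```text
time: 7.1
tool_pos: [606.5, -162.2, 49.0]
tcp_rot: [-179.9, 0.1, 93.3]
ft_force: [-4.5, 0.4, 5.5]
finger_gap: 40.4
```

>>> servo_tool(motion=[[38, 0, 0, 1, 0, 0, 0], [38, 0, 0, 1, 0, 0, 0]])

```text
time: 7.3
tool_pos: [606.4, -162.5, 49.0]
tcp_rot: [-179.8, 0.1, 93.3]
ft_force: [-4.0, 1.6, 6.8]
finger_gap: 40.3
```

Contact confirmed at about 6 N. Releasing and rising.

>>> servo_tool(motion=[[50, 0, 0, 0, 0, 0, 0], [60, 0, 0, 0, 0, 0, 0], [70, 0, 0, 0, 0, 0, 0], [85, 0, 0, 0, 0, 0, 0], [85, 0, 0, 0, 0, 0, 0], [85, 0, 0, -25, 0, 0, 0], [85, 0, 0, -30, 0, 0, 0], [85, 0, 0, -30, 0, 0, 0], [85, 0, 0, 0, 0, 0, 0], [85, 0, 0, 0, 0, 0, 0]])

```text
time: 8.3
tool_pos: [605.7, -161.8, 134.8]
tcp_rot: [-179.7, 0.0, 93.3]
ft_force: [-0.7, -0.8, -0.5]
finger_gap: 84.8
```

```bash
python3 w.py w7;python3 -c "
from h import *
cv2.imwrite('pics/top7.png',snapshot('top'))
T=np.load('pics/w7.npy');Ti=np.linalg.inv(T)
trayedges('w7',(60,100,140,200,240))
im=cv2.convertScaleAbs(cv2.imread('pics/w7.png'),alpha=1.4)
for z,col in ((81,(0,0,255)),(21,(0,255,0))):
    P=ring(602.5,-155.5,z,21);p=proj((Ti[:3,:3]@P.T).T+Ti[:3,3]);cv2.polylines(im,[p.astype(np.int32)],True,col,1)
cv2.imwrite('pics/o7.png',im)"
```

```text
[ 605.7 -161.8  134.8] [-179.7    0.    93.3] 8.3
60 [(211, '+', [545.4, -49.4]), (217, '-', [550.1, -49.1]), (333, '+', [642.0, -44.0]), (341, '-', [648.4, -43.6])]
100 [(213, '+', [547.0, -79.4]), (219, '-', [551.9, -79.1]), (332, '+', [644.3, -73.9]), (339, '-', [650.0, -73.6])]
140 [(82, '+', [435.6, -118.0]), (112, '-', [461.2, -116.5]), (113, '+', [462.0, -116.5]), (114, '-', [462.9, -116.4]), (116, '+', [464.6, -116.3]), (122, '-', [469.7, -116.0]), (123, '+', [470.5, -116.0]), (126, '-', [473.1, -115.8]), (127, '+', [473.9, -115.8]), (128, '-', [474.8, -115.7]), (216, '+', [549.5, -111.4]), (337, '-', [651.8, -105.5])]
200 [(90, '+', [436.9, -170.6]), (121, '-', [464.7, -168.9]), (122, '+', [465.6, -168.9]), (123, '-', [466.5, -168.8]), (124, '+', [467.3, -168.8]), (129, '-', [471.8, -168.5]), (130, '+', [472.7, -168.5]), (131, '-', [473.6, -168.4]), (132, '+', [474.5, -168.4]), (135, '-', [477.2, -168.2]), (219, '+', [552.3, -163.8]), (225, '-', [557.7, -163.5]), (328, '+', [649.4, -158.1]), (334, '-', [654.8, -157.8])]
240 [(221, '+', [554.4, -201.9]), (333, '-', [657.8, -195.8])]
```

View pics/o7.png

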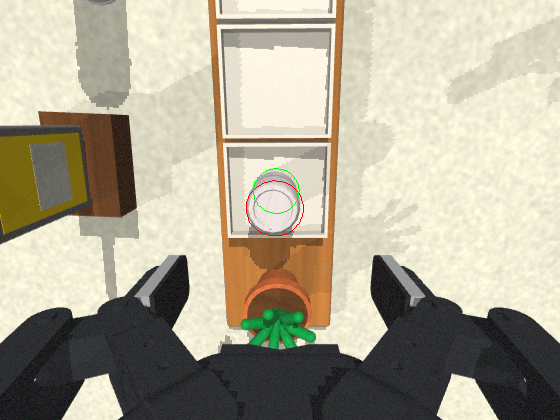

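The small tin stands upright and centred in tray d; the predicted rings match to about 1–2 px. Next is the medium tin: travel above it and fit its silhouette numerically.

>>> servo_tool(motion=[[85, 0, 0, -15, 0, 0, 0], [85, 37, -30, -5, 0, 0, 0], [85, 37, -30, -5, 0, 0, 0], [85, 37, -30, -5, 0, 0, 0], [85, 37, -30, -5, 0, 0, 0], [85, 37, -30, -5, 0, 0, 0], [85, 0, 0, 0, 0, 0, 0], [85, 0, 0, 0, 0, 0, 0], [85, 0, 0, 0, 0, 0, 0]])

```text
time: 9.3
tool_pos: [437.5, 19.8, 174.4]
tcp_rot: [-179.1, -0.2, 93.2]
ft_force: [0.0, 0.3, -0.9]
finger_gap: 84.8
```

```bash
python3 w.py w8
cat >> h.py <<'E'
def fit(n,guess,r,H,z0=0.,save=None,tool=False):
    """upright tin: base centre in world from wrist pic by silhouette IoU"""
    from scipy.optimize import minimize
    im=cv2.imread(f'pics/{n}.png').astype(int);T=np.load(f'pics/{n}.npy');Ti=np.linalg.inv(T)
    b,g,rr=im[...,0],im[...,1],im[...,2]
    m=((b-g>-2)&(g>45)).astype(np.uint8); m=cv2.morphologyEx(m,cv2.MORPH_OPEN,np.ones((5,5)))
    def hull(q):
        P=np.r_[ring(q[0],q[1],z0,r),ring(q[0],q[1],z0+H,r)]
        p=proj((Ti[:3,:3]@P.T).T+Ti[:3,3]); return cv2.convexHull((p*16).astype(np.int32))
    def draw(q):
        z=np.zeros(m.shape,np.uint8); cv2.fillConvexPoly(z,hull(q),1,shift=4); return z
    big=cv2.dilate(draw(guess),np.ones((91,91))); mm=m*big
    k,lab,st,ce=cv2.connectedComponentsWithStats(mm); 
    g0=draw(guess); best=max(range(1,k),key=lambda i:st[i,4] if (g0[lab==i].any()) else 0); mm=(lab==best).astype(np.uint8)
    f=lambda q:-(mm&draw(q)).sum()/((mm|draw(q)).sum()+1)
    q=min((minimize(f,np.array(guess)+d,method='Nelder-Mead',options=dict(initial_simplex=np.array(guess)+d+np.array([[0,0],[8,0],[0,8]]))) for d in ([0,0],[6,-6],[-6,6])),key=lambda o:o.fun)
    print('fit',q.x.round(1),'IoU',round(-q.fun,3),'area',mm.sum(),'bbox',st[best,:4])
    if save:
        o=cv2.convertScaleAbs(im.astype(np.uint8),alpha=1.4);cv2.polylines(o,[hull(q.x)//16],True,(0,0,255),1);cv2.imwrite(save,o)
    return q.x
E
python3 -c "
from h import *
fit('w2',(347,-264),21,60)
fit('w7',(602,-155),21,60,21)
q=fit('w8',(443,15),24,85,0,'pics/o8.png')
go((*q,36))"
```

```text
[437.5  19.8 174.4] [-179.1   -0.2   93.2] 9.3Traceback (most recent call last):
  File "<string>", line 3, in <module>
    fit('w2',(347,-264),21,60)
    ~~~^^^^^^^^^^^^^^^^^^^^^^^
  File "h.py", line 45, in fit
    g0=draw(guess); best=max(range(1,k),key=lambda i:st[i,4] if (g0[lab==i].any()) else 0); mm=(lab==best).astype(np.uint8)
                         ~~~^^^^^^^^^^^^^^^^^^^^^^^^^^^^^^^^^^^^^^^^^^^^^^^^^^^^^^^^^^^^^^
ValueError: max() iterable argument is empty
```

```bash
python3 -c "
from h import *
im=cv2.imread('pics/w2.png')
print('lid',im[225:232,280:286].mean((0,1)),'side',im[196:202,275:290].mean((0,1)),'counter',im[150:160,200:230].mean((0,1)),im[215:225,335:345].mean((0,1)),'shadow',im[270:280,270:280].mean((0,1)))
im=cv2.imread('pics/w7.png');print('lid',im[203:210,270:280].mean((0,1)),'tray',im[160:170,235:245].mean((0,1)),'ctr',im[150:160,450:460].mean((0,1)))"
```

```text
lid [145.14285714 147.33333333 154.02380952] side [126.48888889 128.47777778 134.4       ] counter [139.2        155.05666667 157.27      ] [138.79 154.85 156.76] shadow [ 95.82 106.34 108.04]
lid [161.5        164.1        171.82857143] tray [145.94 157.98 162.87] ctr [156.32 174.21 176.66]
```

```bash
sed -i 's/m=((b-g>-2)&(g>45))/m=((g-b<0.045*g)\&(g>60))/' h.py
python3 -c "
from h import *
fit('w2',(347,-264),21,60)
fit('w7',(602,-155),21,60,21)
q=fit('w8',(443,15),24,85,0,'pics/o8.png')
go((*q,120))"
```

```text
fit [ 394. -243.] IoU -0.0 area 3875 bbox [252 181  64  78]
fit [ 649. -134.] IoU -0.0 area 2654 bbox [247 170  53  63]
fit [490.  36.] IoU -0.0 area 2600 bbox [261 169  53  63]
at [437.7  19.6 174.3] shift [13.3 54.  53.6] turn [-0.015  -0.0032 -0.0042]h.py:46: RuntimeWarning: overflow encountered in scalar negative
  f=lambda q:-(mm&draw(q)).sum()/((mm|draw(q)).sum()+1)
```

```bash
sed -i 's/f=lambda q:-(mm/f=lambda q:-1.0*(mm/' h.py
python3 -c "
from h import *
fit('w2',(347,-264),21,60)
fit('w7',(602,-155),21,60,21)
q=fit('w8',(443,15),24,85,0,'pics/o8.png')
go((*q,120))"
```

```text
fit [ 347.3 -261.1] IoU 0.857 area 3875 bbox [252 181  64  78]
fit [ 600.4 -153.6] IoU 0.869 area 2654 bbox [247 170  53  63]
fit [442.5  20. ] IoU 0.862 area 2600 bbox [261 169  53  63]
at [437.7  19.6 174.3] shift [-0.   5.7 54.2] turn [-0.015  -0.0032 -0.0042]
```

```bash
python3 -c "
from h import *
for k in (.85,.9,.95):
  print(k)
  fit('w2',(347,-264),21*k,60)
  fit('w7',(602,-155),21*k,60,21)
  fit('w8',(443,15),24*k,85,0,'pics/o8.png')"
```

```text
0.85Traceback (most recent call last):
  File "<string>", line 5, in <module>
    fit('w2',(347,-264),21*k,60)
    ~~~^^^^^^^^^^^^^^^^^^^^^^^^^
  File "h.py", line 47, in fit
    q=min((minimize(f,np.array(guess)+d,method='Nelder-Mead',options=dict(initial_simplex=np.array(guess)+d+np.array([[0,0],[8,0],[0,8]]))) for d in ([0,0],[6,-6],[-6,6])),key=lambda o:o.fun)
  File "h.py", line 47, in <genexpr>
    q=min((minimize(f,np.array(guess)+d,method='Nelder-Mead',options=dict(initial_simplex=np.array(guess)+d+np.array([[0,0],[8,0],[0,8]]))) for d in ([0,0],[6,-6],[-6,6])),key=lambda o:o.fun)
           ~~~~~~~~^^^^^^^^^^^^^^^^^^^^^^^^^^^^^^^^^^^^^^^^^^^^^^^^^^^^^^^^^^^^^^^^^^^^^^^^^^^^^^^^^^^^^^^^^^^^^^^^^^^^^^^^^^^^^^^^^^^^^^^^
    res = _minimize_neldermead(fun, x0, args, callback, bounds=bounds,
                               **options)
    fxr = func(xr)
    fx = function(np.copy(x), *(wrapper_args + args))
  File "h.py", line 46, in <lambda>
    f=lambda q:-1.0*(mm&draw(q)).sum()/((mm|draw(q)).sum()+1)
                                            ~~~~^^^
  File "h.py", line 42, in draw
    z=np.zeros(m.shape,np.uint8); cv2.fillConvexPoly(z,hull(q),1,shift=4); return z
                                                       ~~~~^^^
  File "h.py", line 40, in hull
    p=proj((Ti[:3,:3]@P.T).T+Ti[:3,3]); return cv2.convexHull((p*16).astype(np.int32))
  File "h.py", line 23, in proj
    c=camera_params('wrist');M=np.linalg.inv(c['tool_from_camera']);Q=(M[:3,:3]@np.atleast_2d(P).T).T+M[:3,3]
ValueError: time passes only in moves, steps and waits
```

View pics/o8.png

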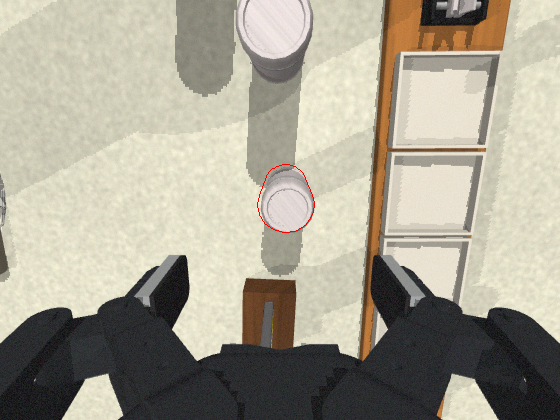

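The silhouette outline matches the medium tin, only slightly large. Moving down, then refitting with the camera parameters cached.

>>> servo_tool(motion=[[85, -1, 2.5, 25, -0.008, -0.002, -0.002], [85, -1, 2.5, 25, -0.008, -0.002, -0.002], [85, 0, 0, 15, 0, 0, 0], [85, 0, 0, 0, 0, 0, 0], [85, 0, 0, 0, 0, 0, 0]])

```text
time: 9.85
tool_pos: [445.9, 13.5, 107.7]
tcp_rot: [180.0, 0.1, 93.0]
ft_force: [0.7, 0.1, 0.1]
finger_gap: 84.6
```

```bash
python3 - <<'E'
s=open('h.py').read()
s=s.replace("import numpy as np,cv2\n","import numpy as np,cv2,functools\ncamera_params=functools.lru_cache(None)(camera_params)\n",1)
open('h.py','w').write(s)
E
python3 w.py w9; python3 -c "
from h import *
fit('w2',(347,-264),19.5,60)
fit('w7',(602,-155),19.5,60,21)
fit('w8',(443,15),22.3,85)
q=fit('w9',(443,17),22.3,85)
go((*q,36))"
```

```text
[445.9  13.5 107.7] [1.8e+02 1.0e-01 9.3e+01] 9.85
fit [ 347.  -262.5] IoU 0.962 area 3875 bbox [252 181  64  78]
fit [ 600.9 -154.2] IoU 0.974 area 2654 bbox [247 170  53  63]
fit [443.4  18.6] IoU 0.96 area 2600 bbox [261 169  53  63]
fit [443.4  19.1] IoU 0.97 area 4615 bbox [240 170  71  87]
at [445.8  13.5 107.7] shift [ 5.9 -2.2 71.7] turn [ 0.0009  0.0019 -0.0064]
```

>>> servo_tool(motion=[[85, 2, -0.8, 25, 0, 0, -0.003], [85, 2, -0.7, 25, 0, 0, -0.003], [85, 1, 0, 15, 0, 0, 0], [85, 1, -0.7, 6, 0, 0, 0], [85, 0, 0, 0, 0, 0, 0]])

```text
time: 10.4
tool_pos: [449.5, 17.7, 40.9]
tcp_rot: [179.4, 0.2, 93.3]
ft_force: [0.7, 1.1, 0.4]
finger_gap: 84.8
```

```bash
python3 -c "
from h import *
go((443.4,18.8,36))"
```

```text
at [449.5  17.7  40.9] shift [ 1.5 -6.1  4.8] turn [ 0.0103  0.0034 -0.0024]
```

>>> servo_tool(motion=[[85, 1, -4, 3, 0.006, 0.002, 0], [85, 0, -2, 1, 0.004, 0.001, 0], [85, 0, 0, 0, 0, 0, 0]])

```text
time: 10.7
tool_pos: [445.3, 18.1, 39.6]
tcp_rot: [179.8, 0.0, 93.3]
ft_force: [-1.1, 0.4, -1.0]
finger_gap: 84.9
```

```bash
python3 w.py w10; python3 -c "
from h import *
q=fit('w10',(443.4,18.8),22.3,85)
go((443.4,18.8,36))"
```

```text
[445.3  18.1  39.6] [179.8   0.   93.3] 10.7
fit [443.5  19.8] IoU 0.965 area 10524 bbox [223 193 103 135]
at [445.5  18.1  39.7] shift [ 0.8 -2.1  3.7] turn [ 0.0039  0.0007 -0.0025]
```

>>> servo_tool(motion=[[85, 1.2, -2, 2, 0.003, 0, 0], [60, 0, 0, 0, 0, 0, 0], [43, 0, 0, 0, 0, 0, 0], [43, 0, 0, 0, 0, 0, 0], [43, 0, 0, 0, 0, 0, 0], [43, 0, 0, 0, 0, 0, 0], [43, 0, 0, 0, 0, 0, 0]], force=50)

```text
time: 11.45
tool_pos: [444.1, 19.2, 38.9]
tcp_rot: [179.9, 0.1, 93.3]
ft_force: [-0.6, -0.3, 1.3]
finger_gap: 46.2
```

```bash
python3 w.py w11; python3 -c "
from h import *
q=fit('w11',(443.4,18.8),22.3,85)
go((443.4,18.8,36)); print(sense()['finger_gap'])"
```

```text
[444.1  19.2  38.9] [1.799e+02 1.000e-01 9.330e+01] 11.45
fit [444.5  19.8] IoU 0.969 area 10772 bbox [228 194 104 138]
at [444.   19.2  38.9] shift [-0.3 -0.7  2.9] turn [ 0.0023  0.001  -0.0025]
46.21432824144646
```

>>> servo_tool(motion=[[43, 0, 0, -30, 0, 0, 0], [43, 0, 0, -35, 0, 0, 0], [43, -18.5, 29, -10, 0, 0, 0], [43, -18.5, 29, 0, 0, 0, 0], [43, -18.5, 29, 0, 0, 0, 0], [43, -18.5, 29, 0, 0, 0, 0], [43, -18.5, 29, 0, 0, 0, 0], [43, 0, 0, 0, 0, 0, 0], [43, 0, 0, 0, 0, 0, 0]])

```text
time: 12.4
tool_pos: [597.3, -67.6, 113.0]
tcp_rot: [-179.9, 0.0, 93.3]
ft_force: [-0.2, 0.7, -1.7]
finger_gap: 46.5
```

```bash
python3 w.py w12; python3 -c "
from h import *
trayedges('w12',(40,80,120,160))
go((597,-66,61)); print(sense()['finger_gap'])"
```

```text
[597.3 -67.6 113. ] [-179.9    0.    93.3] 12.4
40 [(207, '+', [539.1, 54.1]), (214, '-', [544.1, 54.4]), (342, '+', [635.8, 59.7]), (349, '-', [640.8, 60.0])]
80 [(209, '+', [540.5, 27.5]), (216, '-', [545.7, 27.7]), (340, '+', [637.3, 33.1]), (347, '-', [642.5, 33.3])]
120 [(212, '+', [542.7, -1.0]), (218, '-', [547.3, -0.7]), (339, '+', [639.7, 4.7]), (345, '-', [644.3, 4.9])]
160 [(214, '+', [544.3, -31.4]), (220, '-', [549.0, -31.1]), (337, '+', [641.5, -25.7]), (343, '-', [646.2, -25.5])]
at [597.1 -67.6 112.9] shift [ 1.7  0.1 51.9] turn [-0.0014  0.0004 -0.0011]
46.38240602643066
```

>>> servo_tool(motion=[[43, 0.8, -1, 18, 0.002, 0, 0], [43, 0.6, -1, 14, 0.002, 0, 0], [43, 0, -1, 6, 0.002, 0, 0], [43, 0, 0, 2, 0, 0, 0]])

```text
time: 12.85
tool_pos: [591.9, -64.7, 72.1]
tcp_rot: [-179.6, 0.0, 93.4]
ft_force: [0.4, -0.4, -0.6]
finger_gap: 46.5
```

```bash
python3 -c "
from h import *
go((597,-66,61)); print(sense()['ft_force'])"
```

```text
at [591.9 -64.7  72.1] shift [-1.6  5.1 11.1] turn [-0.0074  0.0003  0.0004]
[ 0.38508994 -0.37961707 -0.57860365]
```

>>> servo_tool(motion=[[43, -1, 3.5, 4, -0.005, 0, 0], [43, -0.6, 2, 3, -0.003, 0, 0], [43, 0, 0, 2, 0, 0, 0], [43, 0, 0, 0, 0, 0, 0]])

```text
time: 13.25
tool_pos: [598.3, -65.8, 63.6]
tcp_rot: [179.8, 0.0, 93.5]
ft_force: [0.3, 0.4, -1.1]
finger_gap: 46.4
```

```bash
python3 -c "
from h import *
go((597,-66,61)); print(sense()['ft_force'])"
```

```text
at [598.3 -65.8  63.6] shift [-0.1 -1.3  2.6] turn [0.0029 0.0006 0.001 ]
[ 0.34593767  0.41152279 -1.06591264]
```

>>> servo_tool(motion=[[43, 0, -1, 1.5, 0.001, 0, 0], [43, 0, 0, 1.5, 0, 0, 0], [43, 0, 0, 1.5, 0, 0, 0]])

```text
time: 13.55
tool_pos: [598.0, -66.1, 59.9]
tcp_rot: [179.8, 0.1, 93.4]
ft_force: [-0.3, 1.5, 5.0]
finger_gap: 46.5
```

>>> servo_tool(motion=[[43, 0, 0, 1.5, 0, 0, 0], [43, 0, 0, 1, 0, 0, 0]])

```text
time: 13.75
tool_pos: [598.2, -66.4, 59.9]
tcp_rot: [179.8, 0.1, 93.4]
ft_force: [-4.4, 0.3, 5.8]
finger_gap: 46.2
```

>>> servo_tool(motion=[[55, 0, 0, 0, 0, 0, 0], [65, 0, 0, 0, 0, 0, 0], [75, 0, 0, 0, 0, 0, 0], [85, 0, 0, 0, 0, 0, 0], [85, 0, 0, 0, 0, 0, 0], [85, 0, 0, -30, 0, 0, 0], [85, 0, 0, -40, 0, 0, 0], [85, 0, 0, -40, 0, 0, 0], [85, 0, 0, 0, 0, 0, 0], [85, 0, 0, 0, 0, 0, 0]])

```text
time: 14.75
tool_pos: [596.7, -66.1, 171.9]
tcp_rot: [180.0, 0.0, 93.4]
ft_force: [0.3, 0.2, -0.4]
finger_gap: 85.1
```

```bash
python3 w.py w13; python3 -c "
from h import *
fit('w13',(597,-66),22.3,85,21)
trayedges('w13',(60,100,130))
go((427.5,154,180))"
```

```text
[596.7 -66.1 171.9] [180.    0.   93.4] 14.75
fit [597.6 -67. ] IoU 0.981 area 3208 bbox [251 170  58  72]
60 [(221, '+', [537.9, 52.9]), (228, '-', [544.2, 53.3]), (330, '+', [636.2, 58.8]), (336, '-', [641.7, 59.1])]
100 [(223, '+', [540.1, 18.8]), (229, '-', [545.7, 19.1]), (328, '+', [637.9, 24.6]), (334, '-', [643.5, 25.0])]
130 [(225, '+', [542.3, -8.3]), (231, '-', [548.1, -8.0]), (327, '+', [639.7, -2.5]), (333, '-', [645.5, -2.1])]
at [597.3 -66.1 172.5] shift [ 229.9 -156.2   -8.1] turn [0.0021 0.0011 0.0008]
```

The medium tin fits at (597.6,-67.0), which is centred, with IoU 0.98. Going to the large tin.

>>> servo_tool(motion=[[85, 38.3, -26, -2, 0, 0, 0], [85, 38.3, -26, -2, 0, 0, 0], [85, 38.3, -26, -2, 0, 0, 0], [85, 38.3, -26, -2, 0, 0, 0], [85, 38.3, -26, -2, 0, 0, 0], [85, 38.3, -26, -2, 0, 0, 0], [85, 0, 0, 0, 0, 0, 0], [85, 0, 0, 0, 0, 0, 0], [85, 0, 0, 0, 0, 0, 0]])

```text
time: 15.7
tool_pos: [416.2, 159.7, 171.7]
tcp_rot: [-179.2, 0.1, 93.3]
ft_force: [-0.1, -0.6, -0.4]
finger_gap: 84.9
```

```bash
python3 w.py w14; python3 -c "
from h import *
q=fit('w14',(427.5,154),25.1,110)
go((*q,140))"
```

```text
[416.2 159.7 171.7] [-1.792e+02  1.000e-01  9.330e+01] 15.7
fit [425.6 154.8] IoU 0.983 area 4221 bbox [259 169  66  83]
at [416.4 159.5 171.7] shift [-5.1  9.4 31.6] turn [-0.0148  0.0011 -0.0015]
```

>>> servo_tool(motion=[[85, -2.5, 5, 14, -0.008, 0, 0], [85, -2.5, 4, 14, -0.006, 0, 0], [85, 0, 0, 4, 0, 0, 0], [85, 0, 0, 0, 0, 0, 0]])

```text
time: 16.15
tool_pos: [428.1, 150.9, 138.0]
tcp_rot: [-179.9, 0.1, 92.9]
ft_force: [-0.5, -0.5, 0.1]
finger_gap: 84.9
```

```bash
python3 w.py w15; python3 -c "
from h import *
q=fit('w15',(426,155),25.1,110)
go((*q,63))"
```

```text
[428.1 150.9 138. ] [-1.799e+02  1.000e-01  9.290e+01] 16.15
fit [425.8 155.2] IoU 0.982 area 5554 bbox [238 164  76  95]
at [428.1 150.9 138.3] shift [ 4.5 -2.  75.2] turn [-0.0012  0.0023 -0.0085]
```

>>> servo_tool(motion=[[85, 2, -1.5, 25, 0.002, 0, -0.003], [85, 1.5, -1.5, 25, 0.002, 0, -0.003], [85, 0.5, -1.5, 15, 0.002, 0, -0.003], [85, 0, 0, 6, 0, 0, 0], [85, 0, 0, 0, 0, 0, 0]])

```text
time: 16.7
tool_pos: [427.0, 154.1, 69.5]
tcp_rot: [-179.9, 0.1, 93.3]
ft_force: [-0.2, 0.8, 0.6]
finger_gap: 85.2
```

```bash
python3 w.py w16; python3 -c "
from h import *
q=fit('w16',(426,155),25.1,110)
go((*q,63))"
```

```text
[427.  154.1  69.5] [-1.799e+02  1.000e-01  9.330e+01] 16.7
fit [425.9 155.9] IoU 0.978 area 12285 bbox [219 180 113 147]
at [427.4 154.2  70.1] shift [ 1.7 -1.3  7.1] turn [-0.0008  0.001  -0.0023]
```

>>> servo_tool(motion=[[85, 1, -1, 4, 0, 0, 0], [65, 0, 0, 0, 0, 0, 0], [49, 0, 0, 0, 0, 0, 0], [49, 0, 0, 0, 0, 0, 0], [49, 0, 0, 0, 0, 0, 0], [49, 0, 0, 0, 0, 0, 0]], force=60)

```text
time: 17.35
tool_pos: [429.1, 155.9, 69.9]
tcp_rot: [179.7, -0.0, 93.3]
ft_force: [-0.9, -0.4, -0.9]
finger_gap: 51.9
```

```bash
python3 w.py w17; python3 -c "
from h import *
q=fit('w17',(426,155),25.1,110)
go((592,24,150))"
```

```text
[429.1 155.9  69.9] [179.7  -0.   93.3] 17.35
fit [429.4 155.3] IoU 0.967 area 12507 bbox [223 182 114 149]
at [429.1 155.9  69.8] shift [-140.9  155.6  -79.4] turn [ 0.0051 -0.0001 -0.0025]
```

>>> servo_tool(motion=[[49, 0, 0, -30, 0, 0, 0], [49, 0, 0, -35, 0, 0, 0], [49, -28, 31, -8, 0, 0, 0], [49, -28, 31, 0, 0, 0, 0], [49, -28, 31, 0, 0, 0, 0], [49, -28, 31, 0, 0, 0, 0], [49, -28, 30, 0, 0, 0, 0], [49, 0, 0, 0, 0, 0, 0], [49, 0, 0, 0, 0, 0, 0]])

```text
time: 18.3
tool_pos: [594.5, 19.8, 142.7]
tcp_rot: [179.9, 0.0, 93.4]
ft_force: [-1.1, -0.4, -1.7]
finger_gap: 51.8
```

```bash
python3 w.py w18; python3 -c "
from h import *
trayedges('w18',(40,80,120))
fit('w18',(592,24),25.1,110,76)
go((592,24.5,93)); print(sense()['finger_gap'])"
```

```text
[594.5  19.8 142.7] [179.9   0.   93.4] 18.3
40 [(211, '+', [532.9, 148.2]), (218, '-', [538.5, 148.6]), (332, '+', [630.1, 154.1]), (339, '-', [635.7, 154.4])]
80 [(213, '+', [534.6, 118.3]), (220, '-', [540.4, 118.7]), (330, '+', [631.6, 124.1]), (337, '-', [637.4, 124.5])]
120 [(215, '+', [536.4, 86.4]), (222, '-', [542.4, 86.8]), (329, '+', [634.0, 92.3]), (336, '-', [640.0, 92.6])]
fit [594.7  18.9] IoU 0.89 area 13442 bbox [223 182 113 167]
at [594.3  19.9 142.6] shift [ 4.8 -2.1 49.6] turn [0.0014 0.0007 0.0008]
51.83556277790127
```

>>> servo_tool(motion=[[49, 2, -1.5, 16, 0.001, 0, 0], [49, 1.5, -1, 14, 0, 0, 0], [49, 0.5, -0.5, 6, 0, 0, 0], [49, 0, 0, 2, 0, 0, 0], [49, 0, 0, 0, 0, 0, 0]])

```text
time: 18.85
tool_pos: [587.0, 27.4, 100.0]
tcp_rot: [-179.8, -0.0, 93.7]
ft_force: [0.1, 0.4, -0.9]
finger_gap: 52.1
```

```bash
python3 -c "
from h import *
go((591.8,24.6,91)); print(sense()['ft_force'])"
```

```text
at [587.   27.4 100. ] shift [-3.1  4.6  8.9] turn [-0.0027 -0.0002  0.0049]
[ 0.13372112  0.36856157 -0.91510605]
```

>>> servo_tool(motion=[[49, -2, 3, 3, -0.002, 0, 0.003], [49, -0.8, 1.5, 2, 0, 0, 0], [49, 0, 0, 1.5, 0, 0, 0], [49, 0, 0, 0, 0, 0, 0]])

```text
time: 19.25
tool_pos: [593.0, 24.9, 94.2]
tcp_rot: [179.9, 0.0, 93.5]
ft_force: [0.7, 0.0, -1.9]
finger_gap: 51.8
```

```bash
python3 -c "
from h import *
go((591.8,24.6,91)); print(sense()['ft_force'])"
```

```text
at [593.   24.9  94.2] shift [-0.2 -1.2  3.2] turn [0.0017 0.0001 0.0021]
[ 0.71924693  0.03688199 -1.92358914]
```

>>> servo_tool(motion=[[49, 0, -1, 1.5, 0, 0, 0], [49, 0, 0, 1.5, 0, 0, 0], [49, 0, 0, 1.5, 0, 0, 0]])

```text
time: 19.55
tool_pos: [592.6, 24.6, 90.3]
tcp_rot: [179.8, 0.0, 93.5]
ft_force: [-4.3, 0.5, 12.6]
finger_gap: 51.9
```

>>> servo_tool(motion=[[49, 0, 0, 1.2, 0, 0, 0], [49, 0, 0, 1, 0, 0, 0]])

```text
time: 19.75
tool_pos: [592.8, 24.4, 90.4]
tcp_rot: [179.8, 0.0, 93.5]
ft_force: [-4.5, 0.2, 6.9]
finger_gap: 51.7
```

>>> servo_tool(motion=[[60, 0, 0, 0, 0, 0, 0], [70, 0, 0, 0, 0, 0, 0], [80, 0, 0, 0, 0, 0, 0], [85, 0, 0, 0, 0, 0, 0], [85, 0, 0, 0, 0, 0, 0], [85, 0, 0, -30, 0, 0, 0], [85, 0, 0, -40, 0, 0, 0], [85, 0, 0, -40, 0, 0, 0], [85, 0, 0, 0, 0, 0, 0], [85, 0, 0, 0, 0, 0, 0]])

```text
time: 20.75
tool_pos: [591.4, 24.6, 202.6]
tcp_rot: [179.9, 0.0, 93.5]
ft_force: [-0.7, 0.8, -0.7]
finger_gap: 85.1
```

```bash
python3 w.py w19; python3 -c "
from h import *
fit('w19',(592,24),25.1,110,21)
go((356,276,200))"
```

```text
[591.4  24.6 202.6] [179.9   0.   93.5] 20.75
fit [590.2  23.3] IoU 0.709 area 5329 bbox [245 164  64 123]
at [591.9  24.5 203.2] shift [ 265.4 -220.1    2.5] turn [0.0024 0.0004 0.0017]
```

>>> servo_tool(motion=[[85, 33, -26.5, -1, 0, 0, 0], [85, 33, -26.5, -1, 0, 0, 0], [85, 33, -26.5, -1, 0, 0, 0], [85, 33, -26.5, -1, 0, 0, 0], [85, 33, -26.5, -1, 0, 0, 0], [85, 33, -26.5, -1, 0, 0, 0], [85, 33, -26.5, -1, 0, 0, 0], [85, 33, -20, -1, 0, 0, 0], [85, 0, 0, 0, 0, 0, 0], [85, 0, 0, 0, 0, 0, 0]])

```text
time: 21.8
tool_pos: [356.9, 281.3, 197.2]
tcp_rot: [-179.1, 0.3, 93.4]
ft_force: [0.2, -1.0, -0.5]
finger_gap: 84.8
```

```bash
python3 w.py w20; python3 -c "
from h import *
q=fit('w20',(356,276),27.9,135)
go((*q,165))"
```

```text
[356.9 281.3 197.2] [-179.1    0.3   93.4] 21.8
fit [355.8 278.4] IoU 0.985 area 5115 bbox [242 160  73  92]
at [357.  281.  197.1] shift [-2.4 -0.9 32.1] turn [-0.0155  0.0043 -0.0014]
```

>>> servo_tool(motion=[[85, -1, -2, 14, -0.008, 0.002, 0], [85, -1, -2, 14, -0.006, 0.002, 0], [85, 0, 0, 4, 0, 0, 0], [85, 0, 0, 0, 0, 0, 0]])

```text
time: 22.25
tool_pos: [355.4, 274.8, 162.8]
tcp_rot: [-179.9, 0.1, 93.0]
ft_force: [0.1, -1.3, 0.0]
finger_gap: 85.2
```

```bash
python3 w.py w21; python3 -c "
from h import *
q=fit('w21',(356,278),27.9,135)
go((*q,92))"
```

```text
[355.4 274.8 162.8] [-1.799e+02  1.000e-01  9.300e+01] 22.25
fit [355.9 278.3] IoU 0.985 area 6814 bbox [237 159  86 105]
at [355.5 274.9 163.1] shift [ 3.5  0.7 71.1] turn [-0.0022  0.0022 -0.0071]
```

>>> servo_tool(motion=[[85, 1.5, -0.5, 25, 0.002, 0, -0.003], [85, 1.5, -1, 25, 0.002, 0, -0.003], [85, 0.5, -1, 14, 0.002, 0, -0.002], [85, 0, 0, 5, 0, 0, 0], [85, 0, 0, 0, 0, 0, 0]])

```text
time: 22.8
tool_pos: [357.0, 278.2, 96.1]
tcp_rot: [-179.8, -0.0, 93.3]
ft_force: [-0.4, 0.4, -0.3]
finger_gap: 84.9
```

```bash
python3 w.py w22; python3 -c "
from h import *
q=fit('w22',(356,278),27.9,135)
go((*q,92))"
```

```text
[357.  278.2  96.1] [-179.8   -0.    93.3] 22.8
fit [355.8 279.1] IoU 0.982 area 14468 bbox [213 172 125 159]
at [357.3 278.4  96.6] shift [ 0.7 -1.4  4.6] turn [-0.0026 -0.0006 -0.0025]
```

>>> servo_tool(motion=[[85, 0.5, -1, 2, 0, 0, 0], [68, 0, 0, 0, 0, 0, 0], [54, 0, 0, 0, 0, 0, 0], [54, 0, 0, 0, 0, 0, 0], [54, 0, 0, 0, 0, 0, 0], [54, 0, 0, 0, 0, 0, 0]], force=70)

```text
time: 23.45
tool_pos: [358.3, 280.3, 98.5]
tcp_rot: [179.9, -0.2, 93.3]
ft_force: [-0.2, -0.5, -1.7]
finger_gap: 57.0
```

```bash
python3 w.py w23; python3 -c "
from h import *
q=fit('w23',(356,278),27.9,135)
go((586.7,114,170))"
```

```text
[358.3 280.3  98.5] [179.9  -0.2  93.3] 23.45
fit [358.8 279.1] IoU 0.974 area 14257 bbox [218 173 123 159]
at [358.2 280.3  98.4] shift [-178.8  218.8  -71.6] turn [ 0.0024 -0.0033 -0.0023]
```

>>> servo_tool(motion=[[54, 0, 0, -30, 0, 0, 0], [54, 0, 0, -35, 0, 0, 0], [54, -30, 36.5, -8, 0, 0, 0], [54, -30, 36.5, 0, 0, 0, 0], [54, -30, 36.5, 0, 0, 0, 0], [54, -30, 36.5, 0, 0, 0, 0], [54, -30, 36.5, 0, 0, 0, 0], [54, -28, 33, 0, 0, 0, 0], [54, 0, 0, 0, 0, 0, 0], [54, 0, 0, 0, 0, 0, 0]])

```text
time: 24.5
tool_pos: [589.7, 108.1, 169.1]
tcp_rot: [-179.8, -0.1, 93.6]
ft_force: [-1.8, 0.7, -1.1]
finger_gap: 57.3
```

```bash
python3 w.py w24; python3 -c "
from h import *
trayedges('w24',(150,))
go((586.3,115,121)); print(sense()['finger_gap'])"
```

```text
[589.7 108.1 169.1] [-1.798e+02 -1.000e-01  9.360e+01] 24.5
150 [(222, '+', [532.5, 147.2]), (228, '-', [538.3, 147.5]), (323, '+', [629.8, 153.2]), (329, '-', [635.5, 153.6])]
at [589.5 108.1 169. ] shift [ 7.1 -2.6 48. ] turn [-0.0027 -0.0012  0.0031]
56.653510221375086
```

View pics/w24.png

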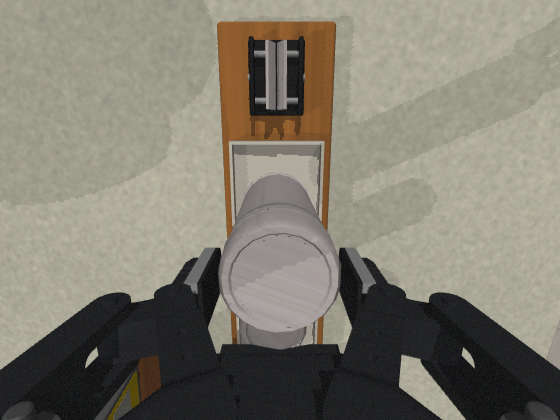

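The view shows tray a's +y rim at row ~141.5 and the clip centred at about (277,76), base columns 250–304, with the jaw gap at column ~276.

```bash
python3 -c "
from h import *
T=np.load('pics/w24.npy')
print('rim',plane(ray('wrist',(276.5,141.5),T),32))
for z in (24,34,44): print(z,[plane(ray('wrist',p,T),z).round(1)[:2].tolist() for p in ((276.5,42),(276.5,108),(250,76),(304,76),(277,76))])
"
```

```text
rim [584.06351501 158.42430445  32.        ]
24 [[578.7, 246.2], [582.1, 189.3], [555.8, 216.1], [606.0, 219.2], [580.9, 217.7]]
34 [[579.0, 244.0], [582.3, 188.8], [556.8, 214.8], [605.4, 217.8], [581.1, 216.3]]
44 [[579.3, 241.7], [582.4, 188.4], [557.8, 213.5], [604.8, 216.4], [581.3, 215.0]]
```

>>> servo_tool(motion=[[54, 3, -1.5, 16, 0, 0, 0.002], [54, 2, -1, 14, 0, 0, 0], [54, 1, -0.5, 6, 0, 0, 0], [54, 0, 0, 2, 0, 0, 0], [54, 0, 0, 0, 0, 0, 0]])

```text
time: 25.05
tool_pos: [581.7, 117.9, 126.4]
tcp_rot: [-179.7, -0.1, 93.7]
ft_force: [0.2, -0.1, -1.5]
finger_gap: 56.8
```

```bash
python3 -c "
from h import *
go((586.3,115.2,120)); print(sense()['ft_force'])"
```

```text
at [581.7 117.9 126.4] shift [-3.   4.4  6.3] turn [-0.0056 -0.0017  0.0059]
[ 0.24092411 -0.13895249 -1.45863335]
```

>>> servo_tool(motion=[[54, -1.5, 3, 2, -0.003, 0, 0.003], [54, -0.5, 1.5, 2, -0.002, 0, 0.002], [54, 0, 0, 1, 0, 0, 0], [54, 0, 0, 0, 0, 0, 0]])

```text
time: 25.45
tool_pos: [587.5, 116.4, 122.3]
tcp_rot: [179.9, -0.1, 93.5]
ft_force: [0.8, 0.3, -2.2]
finger_gap: 57.4
```

```bash
python3 -c "
from h import *
go((586.2,116.3,120)); print(sense()['ft_force'])"
```

```text
at [587.5 116.4 122.3] shift [-0.  -1.3  2.3] turn [ 0.0021 -0.0017  0.0009]
[ 0.78271181  0.32890482 -2.19013801]
```

>>> servo_tool(motion=[[54, 0, -1, 1.2, 0, 0, 0], [54, 0, 0, 1.2, 0, 0, 0], [54, 0, 0, 1.2, 0, 0, 0]])

```text
time: 25.75
tool_pos: [587.1, 116.2, 119.3]
tcp_rot: [179.8, -0.1, 93.4]
ft_force: [-0.3, 1.0, -2.5]
finger_gap: 57.3
```

>>> servo_tool(motion=[[54, 0, 0, 1.2, 0, 0, 0], [54, 0, 0, 1, 0, 0, 0]])

```text
time: 25.95
tool_pos: [587.3, 116.2, 119.1]
tcp_rot: [179.8, -0.1, 93.4]
ft_force: [-4.0, 0.4, 6.8]
finger_gap: 57.2
```

>>> servo_tool(motion=[[65, 0, 0, 0, 0, 0, 0], [73, 0, 0, 0, 0, 0, 0], [80, 0, 0, 0, 0, 0, 0], [85, 0, 0, 0, 0, 0, 0], [85, 0, 0, 0, 0, 0, 0], [85, 0, 0, -30, 0, 0, 0], [85, 0, 0, -40, 0, 0, 0], [85, 0, 0, -40, 0, 0, 0], [85, 0, 0, -10, 0, 0, 0], [85, 0, 0, 0, 0, 0, 0]])

```text
time: 26.95
tool_pos: [585.8, 115.8, 241.3]
tcp_rot: [179.9, -0.1, 93.4]
ft_force: [0.6, -0.4, -0.2]
finger_gap: 85.0
```

```bash
python3 w.py w25; python3 -c "
from h import *
fit('w25',(586.5,115),27.9,135,21)
go((430,-142,210))"
```

```text
[585.8 115.8 241.3] [ 1.799e+02 -1.000e-01  9.340e+01] 26.95
fit [585.5 114.1] IoU 0.684 area 6094 bbox [245 158  67 127]
at [585.8 115.8 240.8] shift [-248.1 -170.9   30.2] turn [ 0.0011 -0.0017  0.0005]
```

>>> servo_tool(motion=[[85, -41.5, -27, 3, 0, 0, 0], [85, -41.5, -27, 3, 0, 0, 0], [85, -41.5, -27, 3, 0, 0, 0], [85, -41.5, -27, 3, 0, 0, 0], [85, -41.5, -27, 3, 0, 0, 0], [85, -40, -27, 3, 0, 0, 0], [85, 0, 0, 0, 0, 0, 0], [85, 0, 0, 0, 0, 0, 0], [85, 0, 0, 0, 0, 0, 0]])

```text
time: 27.9
tool_pos: [428.2, -143.4, 202.9]
tcp_rot: [-178.7, -0.5, 93.5]
ft_force: [0.5, 0.1, 0.2]
finger_gap: 84.9
```

```bash
python3 w.py w26; python3 -c "
from h import *
im=cv2.imread('pics/w26.png')[120:300,180:400];cv2.imwrite('pics/o26.png',cv2.convertScaleAbs(cv2.resize(im,None,fx=3.2,fy=3.2,interpolation=2),alpha=1.6))
go((430,-142,160))"
```

```text
[ 428.2 -143.4  202.9] [-178.7   -0.5   93.5] 27.9
at [ 428.3 -143.   202.8] shift [ 0.5  2.7 42.8] turn [-0.022  -0.0094  0.0025]
```

View pics/o26.png

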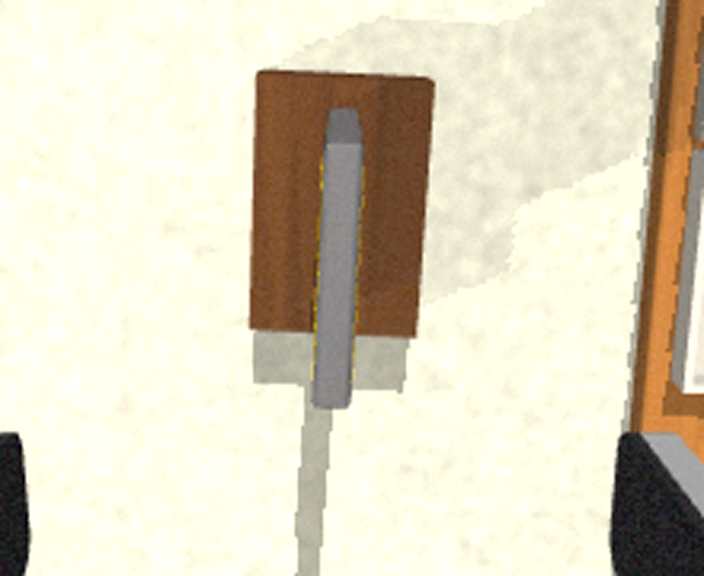

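The sign's top bar, in full image pixels, runs from about (287.7,164.5) to (283.6,247.0).

```bash
python3 -c "
from h import *
T=np.load('pics/w26.npy');f=lambda u,v:(180+u/3.2,120+v/3.2)
for z in (120,128,134):
  a,b=[plane(ray('wrist',f(*p),T),z) for p in ((344.5,142.5),(331.5,406.5))]
  d=a-b;print(z,a.round(1),b.round(1),((a+b)/2).round(1),'len',np.linalg.norm(d).round(1),'yaw',np.degrees(np.arctan2(d[1],d[0])).round(1))
c=[plane(ray('wrist',f(*p),T),32) for p in ((260,72),(433,80),(416,337),(250,328))];print(np.round(c,1),np.mean(c,0))
d=c[0]-c[3];print(np.degrees(np.arctan2(d[1],d[0])))
# clip axis/row axis from w24
"
```

```text
120 [ 431.4 -106.9  120. ] [ 432.7 -177.8  120. ] [ 432.1 -142.3  120. ] len 70.9 yaw 91.1
128 [ 431.3 -105.9  128. ] [ 432.6 -174.5  128. ] [ 432.  -140.2  128. ] len 68.6 yaw 91.1
134 [ 431.3 -105.2  134. ] [ 432.5 -172.1  134. ] [ 431.9 -138.6  134. ] len 66.9 yaw 91.1
[[ 402.7  -95.9   32. ]
 [ 460.5  -94.9   32. ]
 [ 462.6 -185.    32. ]
 [ 403.2 -185.7   32. ]] [ 432.24557519 -140.37690694   32.        ]
90.34343483870633
```

The sign is centred at (432,-140.5), yaw about 91, length 69–71 mm (70 expected), and the rack agrees. Turning to yaw 91 and descending astride it.

>>> servo_tool(motion=[[85, 1, 2, 25, -0.012, -0.005, 0.02], [85, 1, 1, 25, -0.008, -0.004, 0.02], [85, 0.5, 0, 25, 0, 0, 0], [85, 0, 0, 15, 0, 0, 0], [85, 0, 0, 5, 0, 0, 0], [85, 0, 0, 0, 0, 0, 0]])

```text
time: 28.55
tool_pos: [434.3, -132.9, 104.1]
tcp_rot: [-180.0, -0.0, 91.9]
ft_force: [-0.9, -0.3, 0.1]
finger_gap: 85.0
```

```bash
python3 -c "
from h import *
go((432,-140.5,95),91.1)"
```

```text
at [ 434.3 -132.9  104.1] shift [-7.5 -2.5  9.1] turn [-0.0006 -0.0008  0.014 ]
```

>>> servo_tool(motion=[[85, -4, -1, 4, 0, 0, 0.006], [85, -3, -1, 3, 0, 0, 0.004], [85, -1, 0, 2, 0, 0, 0], [85, 0, 0, 0, 0, 0, 0]])

```text
time: 28.95
tool_pos: [434.7, -141.6, 97.2]
tcp_rot: [179.8, 0.1, 91.4]
ft_force: [0.0, 0.7, 0.7]
finger_gap: 84.9
```

```bash
python3 w.py w27; python3 -c "
from h import *
go((432,-140.5,95),91.1)"
```

```text
[ 434.7 -141.6   97.2] [1.798e+02 1.000e-01 9.140e+01] 28.95
at [ 434.8 -141.7   97.4] shift [ 1.2 -2.8  2.4] turn [0.0034 0.0011 0.0052]
```

>>> servo_tool(motion=[[85, 1, -2.8, 2, 0.002, 0, 0.004], [50, 0, 0, 0, 0, 0, 0], [30, 0, 0, 0, 0, 0, 0], [20, 0, 0, 0, 0, 0, 0], [14, 0, 0, 0, 0, 0, 0], [10, 0, 0, 0, 0, 0, 0], [6, 0, 0, 0, 0, 0, 0], [6, 0, 0, 0, 0, 0, 0], [6, 0, 0, 0, 0, 0, 0]], force=40)

```text
time: 29.9
tool_pos: [432.3, -141.1, 96.3]
tcp_rot: [179.8, 0.1, 91.1]
ft_force: [-0.5, 0.4, 0.3]
finger_gap: 9.0
```

```bash
python3 w.py w28; python3 -c "
from h import *
go((432,-140.5,95),91.1);s=sense();print(s['finger_gap'],s['ft_force'])"
```

```text
[ 432.3 -141.1   96.3] [1.798e+02 1.000e-01 9.110e+01] 29.9
at [ 432.4 -141.1   96.3] shift [ 0.6 -0.3  1.3] turn [0.0029 0.0018 0.0003]
8.561532646969287 [ 0.05360859 -0.39044509 -0.04592221]
```

Sign gripped (gap 9). Lifting straight up.

>>> servo_tool(motion=[[6, 0, 0, 0, 0, 0, 0], [6, 0, 0, -15, 0, 0, 0], [6, 0, 0, -20, 0, 0, 0], [6, 0, 0, -30, 0, 0, 0], [6, 0, 0, -35, 0, 0, -0.01], [6, 0, 0, -35, 0, 0, -0.01], [6, 0, 0, -30, 0, 0, -0.01], [6, 0, 0, 0, 0, 0, 0], [6, 0, 0, 0, 0, 0, 0]], force=80)

```text
time: 30.85
tool_pos: [429.7, -139.7, 264.2]
tcp_rot: [-179.8, -0.1, 92.9]
ft_force: [-0.3, 0.2, -0.4]
finger_gap: 7.5
```

```bash
python3 -c "
from h import *
go((580.7,215.3,260),93.5);s=sense();print(s['finger_gap'],s['ft_force'])"
```

```text
at [ 429.7 -139.7  264.2] shift [346.9 168.8   4.2] turn [-0.003  -0.0014 -0.0104]
7.47302418015026 [-0.33138307  0.21945658 -0.38024516]
```

>>> servo_tool(motion=[[6, 41, 27.5, 0, 0, 0, -0.003], [6, 41, 27.5, 0, 0, 0, -0.003], [6, 41, 27.5, 0, 0, 0, -0.003], [6, 41, 27.5, 0, 0, 0, 0], [6, 41, 27.5, 0, 0, 0, 0], [6, 41, 27.5, 0, 0, 0, 0], [6, 0, 0, 0, 0, 0, 0], [6, 0, 0, 0, 0, 0, 0], [6, 0, 0, 0, 0, 0, 0], [6, 0, 0, 0, 0, 0, 0]])

```text
time: 31.85
tool_pos: [578.8, 119.6, 245.2]
tcp_rot: [-178.5, 0.0, 92.9]
ft_force: [0.8, -0.6, -0.9]
finger_gap: 7.3
```

```bash
python3 w.py w29; python3 -c "
from h import *
im=cv2.imread('pics/w29.png')[60:260,180:380];cv2.imwrite('pics/o29.png',cv2.convertScaleAbs(cv2.resize(im,(600,600),interpolation=2),alpha=1.4))
go((580.7,215.3,160),93.5)"
```

```text
[578.8 119.6 245.2] [-178.5    0.    92.9] 31.85
at [578.8 119.4 245.3] shift [95.7  9.  85. ] turn [-0.0255  0.0005 -0.0103]
```

View pics/o29.png

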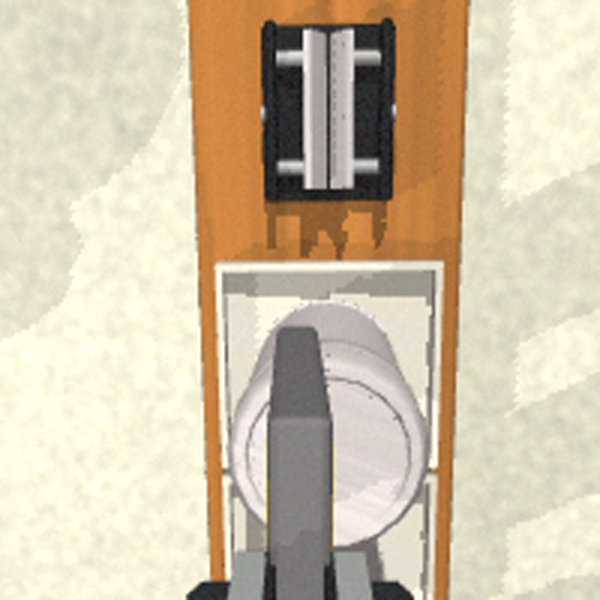

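```bash
python3 -c "
from h import *
T=np.load('pics/w29.npy');f=lambda u,v:(180+u/3,60+v/3)
I=np.eye(4)
for z in (-28,-31.7,-35): print('sign end tool',plane(ray('wrist',f(301,414.5),I),z).round(1),'low end',plane(ray('wrist',f(297,328),I),z+96).round(1))
P=[plane(ray('wrist',f(*p),T),44) for p in ((328.5,30),(330,188),(303,109),(354,109),(328.7,109))];print(np.round(P,1))
d=P[0]-P[1];print('len',np.linalg.norm(d),'yaw',np.degrees(np.arctan2(d[1],d[0])))
print('rim',plane(ray('wrist',f(331,263),T),32))
"
```

```text
sign end tool [ 34.7   1.2 -28. ] low end [33.8  0.4 68. ]
sign end tool [ 35.6   1.2 -31.7] low end [34.3  0.4 64.3]
sign end tool [ 36.4   1.2 -35. ] low end [34.8  0.4 61. ]
[[579.  243.   44. ]
 [582.9 187.5  44. ]
 [571.1 215.4  44. ]
 [590.1 216.3  44. ]
 [580.7 215.8  44. ]]
len 55.57736273402354 yaw 94.0022317707524
rim [585.12495258 158.57380508  32.        ]
```

>>> servo_tool(motion=[[6, 0, 0, -15, -0.008, 0, -0.003], [6, 0, 0, -10, -0.008, 0, -0.003], [6, 0, 0, 0, -0.005, 0, 0], [6, 0, 0, 0, 0, 0, 0], [6, 0, 0, 0, 0, 0, 0]])

```text
time: 32.4
tool_pos: [579.9, 116.6, 276.2]
tcp_rot: [179.8, 0.0, 93.0]
ft_force: [0.4, -0.4, -0.8]
finger_gap: 7.4
```

```bash
python3 w.py w30; python3 -c "
from h import *
trayedges('w30',(80,100,120,150))
go((580.7,215.3,160),93.5)"
```

```text
[579.9 116.6 276.2] [179.8   0.   93. ] 32.4
80 [(239, '+', [525.9, 232.3]), (261, '-', [553.0, 233.7]), (302, '+', [603.5, 236.4]), (324, '-', [630.6, 237.9])]
100 [(240, '+', [527.6, 209.0]), (262, '-', [555.1, 210.5]), (302, '+', [605.2, 213.1]), (324, '-', [632.8, 214.6])]
120 [(241, '+', [529.3, 184.9]), (262, '-', [556.0, 186.3]), (302, '+', [607.0, 189.0]), (323, '-', [633.7, 190.5])]
150 [(242, '+', [531.4, 147.3]), (247, '-', [537.9, 147.6]), (318, '+', [630.6, 152.5]), (322, '-', [635.8, 152.8])]
at [579.9 116.6 276.1] shift [ 98.6   5.7 116.1] turn [ 0.0032  0.0005 -0.008 ]
```

Clip measured at (580.4,215.5), yaw about 93.6, jaw length 55.6 mm (56 expected). The sign hangs straight in the grip. Moving over the clip.

>>> servo_tool(motion=[[6, 25, 0, 0, 0.001, 0, -0.003], [6, 25, 0.5, 0, 0.001, 0, -0.003], [6, 25, 0.5, 0, 0.001, 0, -0.002], [6, 22, 0.5, 0, 0, 0, 0], [6, 0, 0, 0, 0, 0, 0], [6, 0, 0, 0, 0, 0, 0], [6, 0, 0, 0, 0, 0, 0]])

```text
time: 33.15
tool_pos: [574.9, 215.4, 272.9]
tcp_rot: [-179.7, 0.1, 93.4]
ft_force: [-0.4, -0.2, -0.1]
finger_gap: 7.7
```

```bash
python3 -c "
from h import *
go((579.6,215,145),93.6)"
```

```text
at [574.9 215.4 272.9] shift [ -0.4   5.2 127.9] turn [-0.0045  0.0021 -0.003 ]
```

>>> servo_tool(motion=[[6, 0, 1, 25, -0.002, 0.001, -0.002], [6, 0, 0.5, 30, 0, 0, 0], [6, 0, 0.5, 30, 0, 0, 0], [6, 0, 0, 20, 0, 0, 0], [6, 0, 0, 8, 0, 0, 0], [6, 0, 0, 0, 0, 0, 0], [6, 0, 0, 0, 0, 0, 0]])

```text
time: 33.85
tool_pos: [579.2, 209.2, 158.8]
tcp_rot: [179.9, 0.1, 93.2]
ft_force: [0.4, 1.4, 0.4]
finger_gap: 7.5
```

```bash
python3 -c "
from h import *
go((579.6,215,140),93.6)"
```

```text
at [579.2 209.2 158.8] shift [ 5.8  0.7 18.7] turn [ 0.0018  0.0019 -0.0077]
```

>>> servo_tool(motion=[[6, 3, 0, 7, 0, 0.001, -0.004], [6, 3, 0, 6, 0, 0.001, -0.003], [6, 0, 0, 4, 0, 0, 0], [6, 0, 0, 0, 0, 0, 0], [6, 0, 0, 0, 0, 0, 0]])

```text
time: 34.35
tool_pos: [581.4, 216.4, 144.8]
tcp_rot: [179.5, -0.1, 93.6]
ft_force: [0.4, -0.3, -1.2]
finger_gap: 7.8
```

```bash
python3 w.py w31; python3 -c "
from h import *
go((579.6,215,135),93.6); print(sense()['ft_force'])
T=np.load('pics/w31.npy')
cv2.imwrite('pics/side31.png',snapshot('side'))
im=cv2.imread('pics/side31.png')[150:310,140:280];cv2.imwrite('pics/os31.png',cv2.resize(im,None,fx=3,fy=3,interpolation=2))
"
```

```text
[581.4 216.4 144.8] [ 1.795e+02 -1.000e-01  9.360e+01] 34.35
at [581.3 216.4 144.8] shift [-1.3 -1.9  9.8] turn [ 0.0081 -0.0017 -0.    ]
[ 0.03076259 -0.01665738 -0.5337382 ]
```

>>> servo_tool(motion=[[6, -0.7, -1.2, 4, 0.005, -0.001, 0], [6, -0.5, -0.8, 3, 0.003, 0, 0], [6, 0, 0, 2, 0, 0, 0], [6, 0, 0, 0, 0, 0, 0]])

```text
time: 34.85
tool_pos: [579.4, 214.8, 135.3]
tcp_rot: [-180.0, -0.0, 93.6]
ft_force: [0.1, 0.0, -1.7]
finger_gap: 7.8
```

```bash
python3 -c "
from h import *
go((579.8,215,130),93.6); print(sense()['ft_force'])"
```

```text
at [579.4 214.8 135.3] shift [0.2 0.4 5.3] turn [-0.0002 -0.0006 -0.0002]
[ 0.11013341  0.00600136 -1.71910735]
```

Well aligned. Going in with small steps, watching the force.

>>> servo_tool(motion=[[6, 0, 0, 4, 0, 0, 0], [6, 0, 0, 4, 0, 0, 0], [6, 0, 0, 3, 0, 0, 0]])

```text
time: 35.15
tool_pos: [579.7, 214.8, 123.8]
tcp_rot: [180.0, -0.0, 93.6]
ft_force: [0.5, -0.2, -0.4]
finger_gap: 7.3
```

>>> servo_tool(motion=[[6, 0, 0, 3, 0, 0, 0], [6, 0, 0, 3, 0, 0, 0]])

```text
time: 35.35
tool_pos: [580.9, 215.1, 119.1]
tcp_rot: [179.8, -0.1, 93.6]
ft_force: [-0.9, -0.5, 4.2]
finger_gap: 7.5
```

>>> servo_tool(motion=[[6, 0, -0.5, 3, 0.002, 0, 0], [6, 0, -0.5, 3, 0.001, 0, 0], [6, 0, 0, 3, 0, 0, 0]])

```text
time: 35.65
tool_pos: [581.7, 215.7, 112.3]
tcp_rot: [179.7, -0.1, 93.6]
ft_force: [-2.1, 1.2, 22.1]
finger_gap: 7.4
```

>>> servo_tool(motion=[[6, 0, 0, 3, 0, 0, 0], [6, 0, 0, 2, 0, 0, 0]])

```text
time: 35.85
tool_pos: [584.4, 216.8, 112.4]
tcp_rot: [179.3, -0.2, 93.6]
ft_force: [-4.8, -2.0, 11.3]
finger_gap: 7.8
```

Home on the floor (22 N at TCP 112.3, as predicted), but the tool drifted +x. Straightening before release.

>>> servo_tool(motion=[[6, -0.7, -2, 0, 0.005, 0.001, 0], [6, -0.5, -1.5, 0, 0.004, 0.001, 0], [6, 0, 0, 0, 0, 0, 0]])

```text
time: 36.15
tool_pos: [580.6, 215.5, 112.7]
tcp_rot: [179.9, -0.4, 93.6]
ft_force: [-0.5, 0.2, 4.6]
finger_gap: 7.6
```

```bash
python3 -c "
from h import *
go((580.3,215,112.3),93.6); s=sense();print(s['ft_force'],s['wrist_torque'])"
```

```text
at [580.6 215.5 112.7] shift [-0.4 -0.3  0.4] turn [ 0.0019 -0.0063  0.0002]
[-0.50261518  0.15455838  4.58735689] [-0.09925404  0.14166002 -0.06040867]
```

>>> servo_tool(motion=[[6, 0, 0, 1, 0.001, -0.005, 0], [6, 0, -0.5, 1.5, 0.002, -0.002, 0], [6, 0, -0.8, 0.5, 0.002, 0, 0]])

```text
time: 36.45
tool_pos: [581.5, 216.1, 112.6]
tcp_rot: [179.9, -0.0, 93.6]
ft_force: [-1.4, -1.1, 3.0]
finger_gap: 7.5
```

```bash
python3 -c "
from h import *
go((580.3,215,112.3),93.6); s=sense();print(s['ft_force'],s['wrist_torque'])"
```

```text
at [581.5 216.1 112.6] shift [-1.  -1.3  0.3] turn [ 0.0022 -0.0004  0.    ]
[-1.35177624 -1.07339923  3.0419365 ] [-0.21871268  0.35590111 -0.0159808 ]
```

Upright and in line. Releasing and backing off upward.

>>> servo_tool(motion=[[12, 0, 0, 0, 0, 0, 0], [20, 0, 0, 0, 0, 0, 0], [35, 0, 0, 0, 0, 0, 0], [50, 0, 0, 0, 0, 0, 0], [50, 0, 0, -20, 0, 0, 0], [50, 0, 0, -35, 0, 0, 0], [50, 0, 0, -40, 0, 0, 0], [50, -20, 0, -20, 0, 0, 0], [50, -20, 0, 0, 0, 0, 0], [50, 0, 0, 0, 0, 0, 0]])

```text
time: 37.45
tool_pos: [581.4, 174.9, 226.1]
tcp_rot: [-179.7, 0.1, 93.7]
ft_force: [-0.3, -0.3, -0.3]
finger_gap: 50.2
```

```bash
python3 w.py w32; python3 -c "
from h import *
s=snapshot('side');w=cv2.imread('pics/w32.png')
a=cv2.resize(s[110:310,150:290],(400,571));b=cv2.resize(w[90:320,200:360],(397,571))
cv2.imwrite('pics/fin.png',cv2.convertScaleAbs(np.hstack([a,b]),alpha=1.4));cv2.imwrite('pics/sideF.png',s);cv2.imwrite('pics/topF.png',snapshot('top'))
print(sense()['ft_force'])"
```

```text
[581.4 174.9 226.1] [-1.797e+02  1.000e-01  9.370e+01] 37.45
[ 0.32979553 -0.05513814 -0.5516111 ]
```

View pics/fin.png

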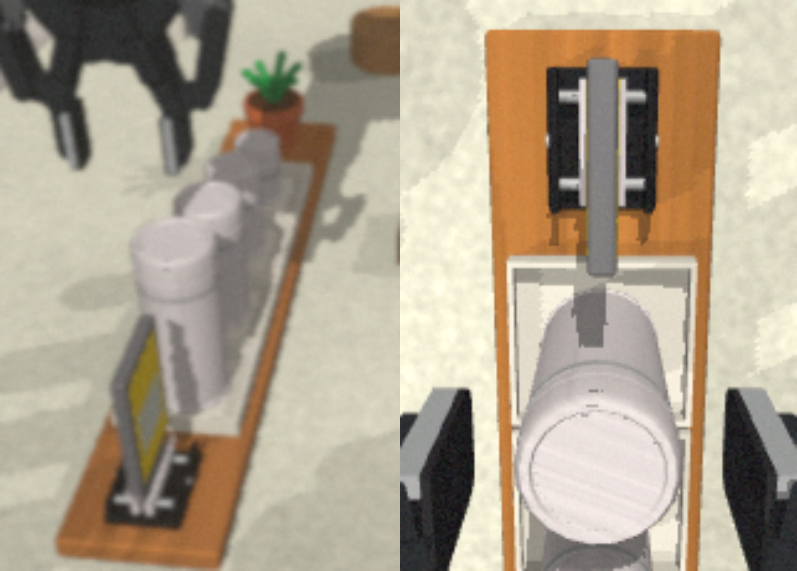

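The final view shows the sign upright between the jaws, its top bar from about (602,60) to (602,274) in the crop, and the tins stepping down. One numeric check of the sign's place.

```bash
python3 -c "
from h import *
T=np.load('pics/w32.npy');f=lambda u,v:(200+(u-400)/2.481,90+v/2.4826)
for z in (140,144,148):
  a,b=[plane(ray('wrist',f(*p),T),z) for p in ((603,60),(602,274))];d=a-b
  print(z,((a+b)/2).round(1),np.linalg.norm(d).round(1),np.degrees(np.arctan2(d[1],d[0])).round(1))
fit('w32',(586.5,115),27.9,135,21)
"
```

```text
140 [580.8 214.3 140. ] 69.0 93.5
144 [580.8 214.8 144. ] 67.9 93.5
148 [580.8 215.3 148. ] 66.8 93.5
fit [585.7 114.4] IoU 0.735 area 7138 bbox [246 207  68 143]
```

```bash
python3 -c "
from bench import *
print(hand_in(),sense()['time'])"
```

```text
the job is handed in; nothing more can be done
the job is handed in; nothing more can be done
```

The display is set out and handed in at about 37 s of robot time. From the sign clip to the plant, the tins stand tallest, large, medium, small in trays a to d. Each one touched the tray floor (about 6–12 N) before I let go. The sign is pressed into the clip.

**Tins:** The wrist-camera fits put them within about 1–3 mm of the tray centres.
- **Tallest and large:** their fits overlapped the neighbouring tin in the picture (overlap score about 0.7), so they are less certain than the medium and small tins (0.97–0.98).
- **Small:** it was gripped leaning about 5° because the first grasp was off-centre. It rocked flat on contact, and an overlay afterwards matched it standing upright.
- **Apparent size:** all tins looked about 7% narrower in the pictures than stated, which I scaled for.

**Sign:** It reached the clip floor at the predicted height with 22 N. The tool then drifted about 3 mm and tilted 0.7°, and I straightened it before release. The last picture shows it upright, centred at (580.8, 214.8) with yaw 93.5°. The clip measured (580.4, 215.5) and about 93.6°. The sign's length came out at 68 mm instead of 70, which is within measuring error.

**Disagreement:** The fixed cameras differed from the wrist camera by about 3 mm in x, and the side camera put heights about 7 mm low. I used the wrist values.

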